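Slide the hatching dish under the light and start the timer

ROBOT

A 6-joint arm with a two-finger parallel gripper is mounted at the origin on the work surface. World frame = base frame: x ahead of the robot, y to its left, z up, the work surface at z = 0. Lengths are in m, angles in rad, forces in N, time in s.
With the tool pointing down it reaches from about 0.275 to 0.875 m from the base axis. Payload 12.5 kg.
Tool frame: the origin (TCP) lies between the finger pads; the fingertips stand 25 mm ahead of it and the grasp point (between the pads) lies 6 mm ahead of it; z points along the fingers, y is the direction in which the jaws open and shut (so a half turn about z gives the same grasp; the last joint's range is limited). The gripper opens to 85 mm and grips with 20 to 120 N. Pads are 22 mm wide; open, the fingers measure 114 mm over their backs; the gripper's body (76 mm by 85 mm) begins 54 mm behind the grasp point. The pads swing forward as they close: fully open they stand 13 mm farther back than shut.
Start: joints at [-1.286, 0.351, 1.652, -0, 1.139, -0.085], TCP at [0.199, -0.513, 0.256] pointing down, gripper open.
Joint ranges: [-2.75, 2.75], [-0.79, 2.1], [0.01, 2.65], [-1.57, 4.71], [0.07, 3.14], [-2.87, 2.87]. Speed limits (rad/s): [2.22, 2.22, 2.79, 3.14, 3.14, 3.14].

INTERFACE

Orientations are given as a unit quaternion [x, y, z, w].
In Python, from plant import r, eyes gives the robot as it stands.
- The arm moves only by the shell command python3 -m jog 'ROWS' [FORCE]. ROWS is JSON, one flat list of numbers, 5 for each row, row after row: the opening, from 0 (shut) to 1 (fully open), then the shift along the tool's x, y, z in m, then the turn about the tool's z in degrees. In form: [jaw, x, y, z, turn, jaw, x, y, z, turn, ...]. A call has 1 to 20 rows; each row shifts and turns the pose as measured when the row begins, along the tool's axes as they then stand; what a row does not reach is not made up. A row lasts 1/8 s, in which the tool goes at most 62.5 mm and 10.7 degrees, less where a joint would pass 70% of its speed; a pose out of reach is approached as far as the arm can. A call with a gripper value outside its range is refused whole. The fingers move at their own pace and stop on an object; FORCE is the grip in N (left out, the last holds). Time passes only in rows, so rows that do not move let the fingers close. It gives the time, the measured TCP pose, the force and the opening at its end, in the units of the state.
- r.read_state(): the state, without advancing time (a new reading comes with each control period).
- eyes.grab_frame(name): name is "side" or "top"; returns the picture (400x640x3 uint8, red, green, blue); there is no depth.
- eyes.get_calibration(name): a dict with "camera_matrix" (3x3 intrinsics, pixels), "R" (3x3) and "t" (3): a world point X has camera coordinates R X + t. Camera axes: x right, y down, z forward; pixel columns grow to the right and rows downward; lengths in m; the calibration is good to about 2 mm. A picture is of the moment at which its call begins. get_calibration takes no time and is no camera call.
- r.sign_off(): hands the job in, once; it reports no verdict.
The state is a dict: "time_s": time; "joints": joint angles; "qvel": joint speeds; "effort": joint torques, N m; "eef_pos": TCP position; "ee_rot": TCP orientation; "contact_force": force on the tool from outside, world axes, zero at the start; "moment": the same for the moment, N m; "width": opening from 0.0 (shut) to 1.0 (fully open).
Only numpy, scipy, OpenCV 4.12 (cv2) and the standard library are available. Lean on these libraries where they do the work, as an engineer would, in place of code of your own. Each camera call takes 0.05 s, during which the arm holds its last target.

TASK

Take the frosted glass hatching dish by its handle and slide it sideways along the grey slab, never lifting or tipping it, between the sprung rollers of the light station until it stands inside the station's ring with its handle still pointing away from the robot. Keep hold of it until the rollers have closed on it, let go, and only then press the timer's button fully in and release it. Do not shift the other things.

Things in the scene. Friction and masses are not known exactly. Their poses are not given: they have to be found in the camera images.
- dish_center (a point): Centre (half-way up) of the hatching dish: a round open dish of frosted glass, 110 mm across, 75 mm high, about 0.4 kg, standing loose on the slab, in the parking ring at the start. Its x axis points from here to the handle, its z axis up. It is told from the small bowl by its height and its handle.
- dish_handle (a point): Grip point of the dish's only handle: a straight grey plastic bar 18 mm wide (along the dish's y), 22 mm high, jutting out level from the wall away from the robot (dish's x axis). Its middle is 62 mm above the dish's underside; it ends 101 mm from the dish's axis. This point is in the bar's middle, 84 mm from the dish's axis. Axes as dish_center.
- station_ring (a point): Centre of the light station's ring, a thin flat white line 128 mm across, on the slab's upper face (10 mm above the table). x axis points away from the robot (within 8 degrees of straight ahead), y to the left, z up. The station stands left or right of the parking ring. The dish enters along the station's y axis from the parking side, between sprung rollers, and ends centred here.
- lamp_edge (a point): Middle of the lower far edge of the lamp: a level aluminium bar 150 mm long (y), 58 mm deep, 30 mm high, underside 114 mm above the slab, far edge 62 mm beyond the ring's centre. A thin post on the robot's side of the ring carries it by an arm. It overhangs the dish close by the handle: a hand straight down on the handle hits it, so the hand must lean away from the robot by 30 to 45 degrees. Axes as station_ring.
- park_ring (a point): Centre of the parking ring, the same white line 128 mm across on the slab with nothing above it; the dish starts in it, its handle within 15 degrees of straight away from the robot (+x). Between it and the station the slab is clear.
- jaw_near_left (a joint): One of four upright sprung rollers (20 mm across, top 30 mm above the slab) at x +-52, y +-45 mm of station_ring; this one near the robot, left (+y). Outward (x) travel in m: 0 closed, 0.018 limit; 2 N closed, 4.6 N at 0.013. The dish slid in pushes a pair 13 mm out each (about 4 N in all); they close behind it and leave 5 mm play. Housings 24 mm high stand at x +-84 to 104.
- jaw_near_right (a joint): The same, robot's side, right (-y).
- jaw_far_left (a joint): The same, far side, left.
- jaw_far_right (a joint): The same, far side, right.
- timer_button_top (a point): Centre of the top of the round button, 34 mm across, facing straight up on the white timer box (85 x 78 x 34 mm) carried by the rail of the tank frame at the right. It is pressed straight down.
- timer_button (a joint): Travel of the button: 0 = out, 0.006 m = fully in (spring, 5 N fully in; it comes back by itself).
- scraper_center (a point): Middle of the black plastic algae scraper, 45 x 85 x 46 mm, loose on the table just behind the slab: leave alone.
- cave_center (a point): Middle of the green silicone shrimp cave, a tunnel 100 x 90 x 50 mm, on the table left of the slab: leave alone.
- spoon_grip (a point): Handle of the grey plastic spoon, 170 mm long, lying flat behind the slab: leave alone.
- bowl_center (a point): Middle of the small frosted glass bowl, 90 mm across, 32 mm high, just behind the slab: leave alone.
- jar_center (a point): Middle of the feed jar, 64 mm across, 85 mm high, left of the slab: leave alone.
Not all that is in view belongs to the job. Leave any orange look-alike of the part that bears dish_center alone.

How it is judged:
On the way, in this order (a step that is already met when the one before it is completed fails the run):
1. the dish stands in the station's ring, rollers closed, still held (horizontal distance between dish_center and station_ring below 0.01 m and value of joint each of jaw_near_left, jaw_near_right, jaw_far_left, jaw_far_right below 0.004 m and contact force between the fingers and dish above 0.5 N), for 0.1 s.
2. the dish is let go in the ring (horizontal distance between dish_center and station_ring below 0.01 m and contact force between the fingers and dish below 0.1 N), for 0.2 s.
3. the timer's button is pressed in (value of joint timer_button above 0.0045 m), for 0.05 s.
At the end, for the whole second after the job is handed in: The dish stands level and at rest with its axis within 10 mm of the centre of the station's ring, its handle within 17 degrees of the station's +x (away from the robot), all four rollers closed (within 4 mm), and the timer's button has been pressed and is out again (within 1.5 mm) (horizontal distance between dish_center and station_ring below 0.01 m and angle between the x axis of dish_center and the x axis of station_ring, either way round below 0.3 rad and angle between dish_center's own z axis and vertical below 0.05 rad and linear speed of dish below 0.01 m/s and value of joint each of jaw_near_left, jaw_near_right, jaw_far_left, jaw_far_right below 0.004 m and value of joint timer_button below 0.0015 m); the robot touches nothing.
It fails at once if the dish is lifted more than 6 mm off the slab (height (world z) of dish_center above 0.0535 m).
It fails at once if the dish is tipped by more than 7 degrees (angle between dish_center's own z axis and vertical above 0.12 rad).
It fails at once if the button is pressed (over 3 mm) before the dish is in the station's ring (value of joint timer_button above 0.003 m and horizontal distance between dish_center and station_ring above 0.012 m).
It fails at once if another thing is shifted by more than 25 mm (distance of any of scraper_center, cave_center, spoon_grip, bowl_center, jar_center from where it was at the start of the episode above 0.025 m).
It also fails if it takes over 54 s, if anything falls off the work surface, if the arm or the gripper's body presses on something with over 40 N, if the wrist force passes 120 N, or if a joint passes its speed limit or range.

## Working session

There is one attempt and no reset: what is moved stays moved. The work goes in short steps, Python scripts to look and compute and a shell command to move; the robot and the scene stay as the last step left them, time stands still between calls to the robot, and variables do not carry over. Pictures are saved under pics/ and viewed, and the job is handed in when it is done.

```bash
ls; mkdir -p pics
python3 - <<'E'
from plant import r, eyes
import cv2
print(r.read_state())
for n in("side","top"):
    im=eyes.grab_frame(n); cv2.imwrite(f"pics/{n}0.png",im[:,:,::-1]); print(n,eyes.get_calibration(n))
E
```

```text
pics
{'time_s': 0.0, 'joints': array([-1.28561844e+00,  3.51221455e-01,  1.65244859e+00, -1.68975637e-05,
        1.13913184e+00, -8.45776615e-02]), 'qvel': array([ 0.00097768,  0.0001059 ,  0.00046221,  0.00038275, -0.0006053 ,
       -0.00127003]), 'effort': array([ 2.22583883e-03, -5.06101942e+01, -2.91406757e+01,  2.68894445e-05,
        4.53940564e-03, -1.75301130e-05]), 'eef_pos': array([ 0.19870443, -0.51250741,  0.2557572 ]), 'ee_rot': array([ 9.82957896e-01,  1.83829839e-01, -6.81743656e-05, -6.00807679e-04]), 'contact_force': array([-0.01396743, -0.14868334, -0.09691735]), 'moment': array([-0.02284947,  0.01115471,  0.02463612]), 'width': 1.001418642374178}
side {'camera_matrix': array([[388.18865431,   0.        , 311.68327832],
       [  0.        , 388.18865431, 203.62469685],
       [  0.        ,   0.        ,   1.        ]]), 'R': array([[-0.82308079, -0.56791611, -0.00304871],
       [-0.30187231,  0.44203795, -0.84467482],
       [ 0.48105209, -0.6943153 , -0.5352711 ]]), 't': array([0.37790029, 0.22672834, 1.08772129])}
top {'camera_matrix': array([[390.45190515,   0.        , 317.43180445],
       [  0.        , 390.45190515, 200.02931949],
       [  0.        ,   0.        ,   1.        ]]), 'R': array([[ 0.01631459, -0.99951635,  0.02647448],
       [-0.99749331, -0.01809352, -0.0684085 ],
       [ 0.06885443, -0.02529206, -0.99730606]]), 't': array([0.00420592, 0.43766278, 1.06218485])}
```

View pics/side0.png

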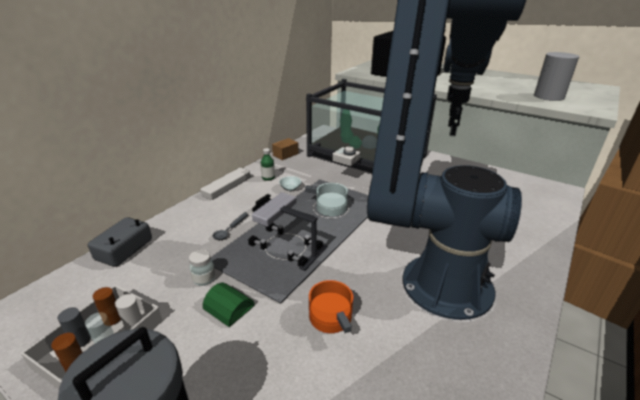

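View pics/top0.png

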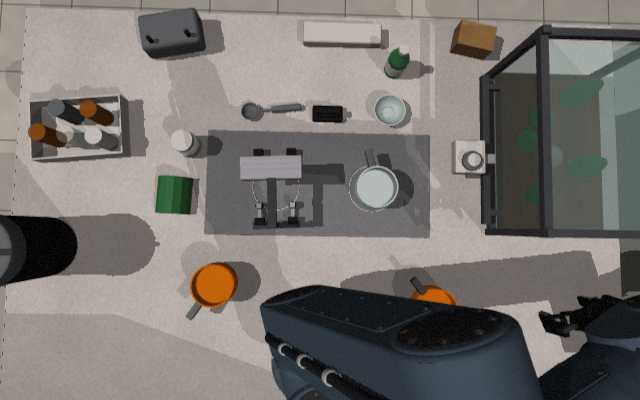

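```bash
python3 -m jog --help 2>&1 | head -30; python3 -c "
from plant import r,eyes
print([a for a in dir(r) if a[0]!='_'],[a for a in dir(eyes) if a[0]!='_'])"
```

```text
invalid input: not JSON, or not a number
['PlanningError', 'read_state', 'sign_off'] ['get_calibration', 'grab_frame']
```

```bash
cat > h.py <<'E'
import numpy as np, cv2
from plant import r, eyes
C={n:eyes.get_calibration(n) for n in("side","top")}
def ray(n,u,v):
    c=C[n];d=np.linalg.inv(c["camera_matrix"])@[u,v,1.];R=c["R"]
    return -R.T@c["t"],R.T@d
def onz(n,u,v,z):
    o,d=ray(n,u,v);return o+d*(z-o[2])/d[2]
def proj(n,X):
    c=C[n];p=c["camera_matrix"]@(c["R"]@np.array(X,float)+c["t"]);return p[:2]/p[2]
def crop(n,im,box,k,name):
    x0,y0,x1,y1=box;cv2.imwrite(name,cv2.resize(im[y0:y1,x0:x1,::-1],None,fx=k,fy=k,interpolation=cv2.INTER_CUBIC))
E
python3 - <<'E'
from h import *
t=cv2.imread("pics/top0.png")[:,:,::-1]; s=cv2.imread("pics/side0.png")[:,:,::-1]
crop("top",t,(200,80,500,250),2.6,"pics/ct0.png")
crop("side",s,(190,120,390,300),4,"pics/cs0.png")
E
```

```text
(no output)
```

View pics/ct0.png

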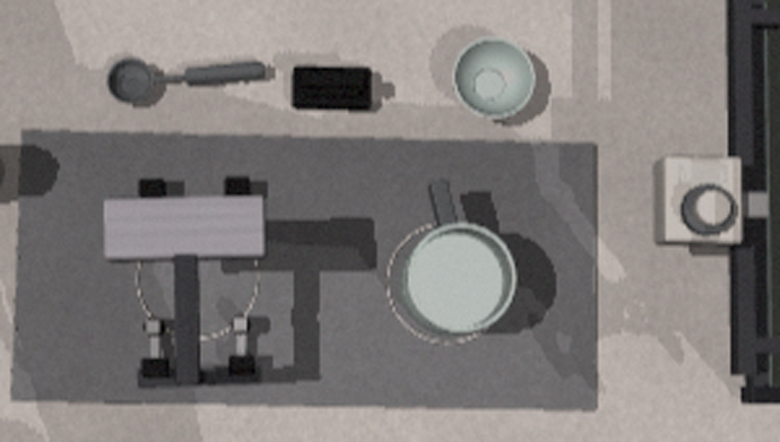

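View pics/cs0.png

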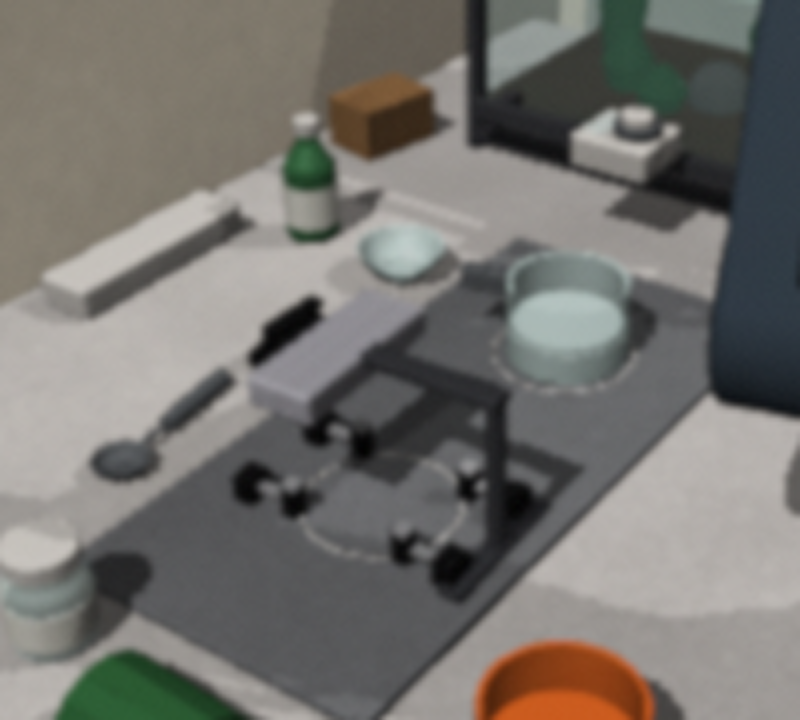

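Run:
```python
from h import *
P=lambda u,v,z:onz("top",u/2.6+200,v/2.6+80,z)
L=[P(104,199,.154),P(263,196,.154),P(264,256,.154),P(106,261,.154)]
print("lamp",np.round(L,3)); fe=(L[0]+L[1])/2; e=L[0]-L[1]; print("len",np.linalg.norm(e[:2]),"yaw deg",np.degrees(np.arctan2(-e[0],e[1])), "faredge",fe)
t=cv2.imread("pics/top0.png")
g=t.astype(int)
m=((g.min(2)>125)).astype(np.uint8)
def ring(box,name,mask):
    ys,xs=np.nonzero(mask)
    k=(xs>box[0])&(xs<box[2])&(ys>box[1])&(ys<box[3]);xs,ys=xs[k],ys[k]
    W=np.array([onz("top",x,y,.01) for x,y in zip(xs,ys)])[:,:2]
    best=None;rng=np.random.default_rng(0)
    for _ in range(3000):
        a,b=W[rng.choice(len(W),2,False)];d=b-a;l=np.linalg.norm(d)
        if l>.127 or l<.03: continue
        for s in(1,-1):
            c=(a+b)/2+s*np.array([-d[1],d[0]])/l*np.sqrt(.064**2-l*l/4)
            n=(abs(np.linalg.norm(W-c,axis=1)-.064)<.002)
            if best is None or n.sum()>best[0]: best=(n.sum(),c,n)
    n,c,i=best
    from scipy.optimize import least_squares
    q=least_squares(lambda c:np.linalg.norm(W[i]-c,axis=1)-.064,c,loss='soft_l1',f_scale=.001).x
    print(name,len(W),n,c,q);return q
# top-hat for thin lines
gr=cv2.cvtColor(t,cv2.COLOR_BGR2GRAY); th=cv2.morphologyEx(gr,cv2.MORPH_TOPHAT,np.ones((5,5)))
k=(th>22).astype(np.uint8)
ring((246,181,304,215),"station",k); ring((345,160,395,216),"park",k)
s=cv2.imread("pics/side0.png");gs=cv2.cvtColor(s,cv2.COLOR_BGR2GRAY)
# dish rim
for a in [(405,283),(516,277),(460,332),(460,222)]: print("rim",P(*a,.085))
print("handle end",P(440,182,.083),"R",P(452,181,.083),"L",P(429,183,.083),"root",P(456,222,.083),P(435,222,.083))
print("btn",P(714,208,.1)); 
for z in(.1,.15,.2): print("btn z",z,P(714,208,z), proj("side",P(714,208,z)))
print("hous",P(155,358,.034),P(242,355,.034),P(152,180,.034),P(237,178,.034))
```

```text
lamp [[0.529 0.203 0.154]
 [0.535 0.056 0.154]
 [0.479 0.054 0.154]
 [0.472 0.2   0.154]]
len 0.14713367340777178 yaw deg 2.307599084417893 faredge [0.53242957 0.1299091  0.154     ]
station 125 62 [0.47326997 0.12903962] [0.4730196  0.12851155]
park 195 103 [ 0.47375913 -0.13884593] [ 0.47361218 -0.13875923]
rim [ 0.46352466 -0.0853381   0.085     ]
rim [ 0.4716521  -0.19655605  0.085     ]
rim [ 0.41562074 -0.14065725  0.085     ]
rim [ 0.52595295 -0.14001192  0.085     ]
handle end [ 0.56645416 -0.11992227  0.083     ] R [ 0.56773371 -0.13203837  0.083     ] L [ 0.56519735 -0.10882474  0.083     ] root [ 0.52619406 -0.13633602  0.083     ] [ 0.52576006 -0.11517976  0.083     ]
btn [ 0.54277278 -0.3909598   0.1       ]
btn z 0.1 [ 0.54277278 -0.3909598   0.1       ] [349.56245659 155.45713397]
btn z 0.15 [ 0.53370381 -0.36922667  0.15      ] [349.42949111 146.36243935]
btn z 0.2 [ 0.52463483 -0.34749353  0.2       ] [349.28818939 136.69755534]
hous [0.38575447 0.16705037 0.034     ] [0.39038682 0.07720717 0.034     ] [0.57193032 0.17510169 0.034     ] [0.5759759  0.08627125 0.034     ]
```

Candidates (top view): the frosted glass dish with its handle at (376,187), the low glass bowl with no handle at (390,110), and the orange pans at (214,285) and (435,298). I chose (376,187), which is tall, has a handle and sits in the parking ring. The crop confirms the handle running up to (369,150). The station is at (276,190) and the button at (474,160).

First I move to open space in front of the robot and see how the hand can be made to lean.

```bash
python3 -m jog '[1,0,0,-0.02,8.5, 1,0,0,-0.02,8.5, 1,0.022,-0.048,-0.008,0, 1,0.022,-0.048,-0.008,0, 1,0.022,-0.048,-0.008,0, 1,0.022,-0.048,-0.008,0, 1,0.022,-0.048,-0.008,0, 1,0.022,-0.048,-0.008,0, 1,0.022,-0.048,-0.008,0, 1,0.022,-0.048,-0.008,0, 1,0.022,-0.048,-0.008,0, 1,0.022,-0.048,-0.008,0, 1,0.022,-0.048,-0.008,0]'
python3 - <<'E'
from h import *
s=r.read_state();print(s["joints"],s["eef_pos"],s["ee_rot"])
from scipy.spatial.transform import Rotation as Rt
print(Rt.from_quat(s["ee_rot"]).as_matrix().round(3))
E
```

```text
time_s: 1.72
eef_pos: [0.4105, 0.0449, 0.3872]
ee_rot: [1.0, 0.028, -0.0, -0.003]
contact_force: [-0.1, -0.1, 0.1]
width: 1.006
[-0.00719842 -0.0265325   1.77799637  0.00590893  1.39106389  1.50573682] [0.41054389 0.04494063 0.38722842] [ 9.99592386e-01  2.83970788e-02 -3.62251301e-04 -2.92161169e-03]
[[ 0.998  0.057 -0.001]
 [ 0.057 -0.998  0.006]
 [-0.001 -0.006 -1.   ]]
```

```bash
python3 -m jog '[1,-0.04,0,0,0, 1,-0.05,0,0,0, 1,-0.06,0,0,0, 1,-0.06,0,0,0, 1,-0.06,0,0,0, 1,-0.06,0,0,0]'
cat > st.py <<'E'
from h import *
from scipy.spatial.transform import Rotation as Rt
s=r.read_state();M=Rt.from_quat(s["ee_rot"]).as_matrix()
print(round(s["time_s"],2),s["joints"].round(3),s["eef_pos"].round(4),"w",round(s["width"],3))
print(M.round(3),"lean deg",np.degrees(np.arccos(-M[2,2])).round(2),"F",s["contact_force"].round(1))
E
python3 st.py
```

```text
time_s: 2.48
eef_pos: [0.0937, 0.034, 0.3865]
ee_rot: [0.999, 0.033, -0.012, -0.002]
contact_force: [-73.7, 12.0, 16.0]
width: 1.006
2.48 [-1.340e-01 -7.860e-01  2.211e+00 -1.000e-03  1.741e+00  1.371e+00] [0.0937 0.034  0.3865] w 1.006
[[ 0.998  0.066 -0.024]
 [ 0.066 -0.998  0.002]
 [-0.024 -0.004 -1.   ]] lean deg 1.41 F [-73.7  12.   16. ]
```

```bash
python3 -m jog '[1,0,0,0,0]'; python3 st.py
python3 - <<'E'
from h import *
s=eyes.grab_frame("side");crop("side",s,(340,0,640,330),2,"pics/s1.png")
E
```

```text
time_s: 2.6
eef_pos: [0.0937, 0.0342, 0.3858]
ee_rot: [0.999, 0.033, -0.014, -0.002]
contact_force: [0.2, -0.2, 0.6]
width: 0.999
2.6 [-1.320e-01 -7.840e-01  2.212e+00 -1.000e-03  1.741e+00  1.373e+00] [0.0937 0.0342 0.3858] w 0.999
[[ 0.997  0.065 -0.028]
 [ 0.065 -0.998  0.003]
 [-0.028 -0.004 -1.   ]] lean deg 1.61 F [ 0.2 -0.2  0.6]
```

View pics/s1.png

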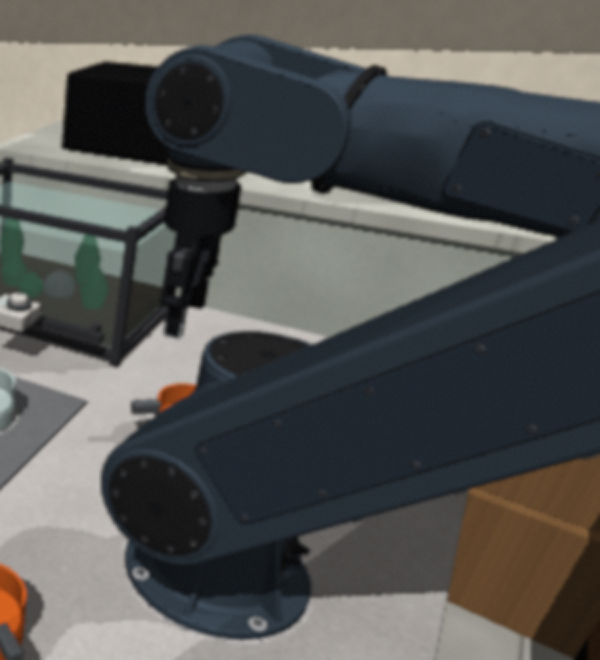

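The lean grows at the joint-2 limit, and the force spike was inertial. I'll test how it responds with small pushes against that limit.

```bash
python3 -m jog '[1,-0.02,0,0,0, 1,-0.02,0,0,0]'|head -2; python3 st.py;  python3 -m jog '[1,0,0,-0.03,0, 1,0,0,-0.03,0]'|head -2; python3 st.py
```

```text
time_s: 2.9
eef_pos: [0.0844, 0.0449, 0.3893]
2.9 [ 1.000e-03 -7.850e-01  2.205e+00 -7.000e-03  1.764e+00  1.508e+00] [0.0844 0.0449 0.3893] w 1.003
[[ 0.997  0.063 -0.042]
 [ 0.063 -0.998 -0.007]
 [-0.042  0.004 -0.999]] lean deg 2.44 F [ 0.4 -0.  -0.1]
time_s: 3.15
eef_pos: [0.0866, 0.0458, 0.4501]
3.15 [ 0.01  -0.761  2.06  -0.007  1.882  1.513] [0.0866 0.0458 0.4501] w 1.001
[[ 0.997  0.066 -0.04 ]
 [ 0.066 -0.998 -0.007]
 [-0.04   0.004 -0.999]] lean deg 2.3 F [0.4 0.7 0.8]
```

```bash
python3 -m jog '[1,-0.03,0,0,0, 1,-0.06,0,0,0, 1,-0.06,0,0,0, 1,-0.06,0,0,0]'; python3 st.py
```

```text
time_s: 3.65
eef_pos: [0.0235, 0.0841, 0.4626]
ee_rot: [0.999, 0.032, -0.023, 0.01]
contact_force: [1.4, 0.2, 0.1]
width: 0.997
3.65 [ 0.696 -0.785  2.037  0.013  1.94   2.207] [0.0235 0.0841 0.4626] w 0.997
[[ 0.997  0.064 -0.046]
 [ 0.063 -0.998 -0.022]
 [-0.047  0.019 -0.999]] lean deg 2.93 F [1.4 0.2 0.1]
```

The inward push wastes motion because the arm turns about its base axis instead. Blocking a turn at the joint-6 limit should produce sideways lean from joint 4, and with the arm reaching left that lean is along world x. I'll go there over free space.

```bash
python3 -m jog '[1,0,-0.03,0,0, 1,0,-0.05,0.02,0, 1,0,-0.05,0.03,0, 1,0,-0.05,0.03,0, 1,0,-0.05,0.03,0, 1,0,-0.04,0.03,0, 1,0,-0.02,0.01,0]'; python3 st.py
```

```text
time_s: 4.53
eef_pos: [0.0061, 0.3686, 0.3119]
ee_rot: [0.999, 0.043, -0.023, -0.001]
contact_force: [0.9, 0.0, -0.2]
width: 0.999
4.53 [ 1.398 -0.059  1.993  0.048  1.215  2.867] [0.0061 0.3686 0.3119] w 0.999
[[ 0.995  0.085 -0.046]
 [ 0.085 -0.996  0.001]
 [-0.045 -0.005 -0.999]] lean deg 2.62 F [ 0.9  0.  -0.2]
```

```bash
python3 -m jog '[1,0,0,0.03,5, 1,0,0,0.03,10]'|head -2; python3 st.py; python3 -m jog '[1,0,0,0,10, 1,0,0,0,10]'|head -2; python3 st.py
```

```text
time_s: 4.78
eef_pos: [0.05, 0.3573, 0.2455]
4.78 [1.231 0.005 2.111 0.123 1.037 2.867] [0.05   0.3573 0.2455] w 1.004
[[ 0.986 -0.128 -0.102]
 [-0.126 -0.992  0.027]
 [-0.105 -0.014 -0.994]] lean deg 6.08 F [ 0.   0.5 -0.4]
time_s: 5.03
eef_pos: [0.1059, 0.3261, 0.2294]
5.03 [0.99  0.    2.171 0.217 1.014 2.867] [0.1059 0.3261 0.2294] w 0.999
[[ 0.895 -0.412 -0.171]
 [-0.406 -0.911  0.074]
 [-0.186  0.003 -0.983]] lean deg 10.71 F [ 0.4  0.3 -0.4]
```

```bash
python3 -m jog '[1,-0.05,-0.01,-0.01,5, 1,-0.05,-0.01,-0.01,5, 1,-0.05,-0.01,-0.01,5]'|head -2; python3 st.py
```

```text
time_s: 5.4
eef_pos: [0.0971, 0.3473, 0.2434]
5.4 [9.350e-01 2.000e-03 2.158e+00 4.050e-01 1.043e+00 2.867e+00] [0.0971 0.3473 0.2434] w 0.998
[[ 0.787 -0.546 -0.287]
 [-0.514 -0.838  0.184]
 [-0.341  0.003 -0.94 ]] lean deg 19.95 F [0.6 0.9 0.1]
```

```bash
python3 -m jog '[1,0,0,0,-8, 1,0,0,0,-10, 1,0,0,0,-10, 1,0,0,0,-10, 1,0,0,0,-10, 1,0,0,0,-8]'|head -2
cat >> st.py <<'E'
import sys
if len(sys.argv)>3:
    g=np.array([float(a) for a in sys.argv[1:4]]); print("tool shift to goal",(M.T@(g-s["eef_pos"])).round(4))
E
python3 st.py -0.17 0.35 0.25
```

```text
time_s: 6.15
eef_pos: [0.099, 0.3504, 0.2451]
6.15 [9.360e-01 1.000e-03 2.154e+00 4.060e-01 1.035e+00 1.859e+00] [0.099  0.3504 0.2451] w 0.999
[[ 0.884  0.374 -0.279]
 [ 0.434 -0.88   0.194]
 [-0.173 -0.293 -0.94 ]] lean deg 19.88 F [-0.4 -0.5  0.5]
tool shift to goal [-0.2389 -0.1018  0.0705]
```

```bash
python3 -m jog '[1,-0.03,-0.012,0.009,0, 1,-0.05,-0.022,0.015,0, 1,-0.05,-0.022,0.015,0, 1,-0.05,-0.022,0.015,0, 1,-0.04,-0.017,0.012,0, 1,-0.02,-0.008,0.005,0]'|head -2; python3 st.py -0.17 0.35 0.25
```

```text
time_s: 6.9
eef_pos: [-0.1782, 0.3545, 0.2526]
6.9 [ 1.779 -0.058  2.19   0.334  0.765  2.708] [-0.1782  0.3545  0.2526] w 0.997
[[ 0.886  0.372 -0.276]
 [ 0.433 -0.877  0.21 ]
 [-0.164 -0.306 -0.938]] lean deg 20.31 F [0.3 0.2 0.8]
tool shift to goal [ 0.0057  0.0078 -0.0007]
```

Now push the turn, while shifting back against the joint-1 drift.

```bash
python3 -m jog '[1,0,0,0,10, 1,-0.03,-0.01,0,8, 1,-0.04,-0.015,0,8, 1,-0.04,-0.015,0,8]'|head -2; python3 st.py -0.17 0.35 0.25
```

```text
time_s: 7.4
eef_pos: [-0.1984, 0.3886, 0.2287]
7.4 [1.713 0.058 2.195 0.678 0.681 2.867] [-0.1984  0.3886  0.2287] w 0.999
[[ 0.894 -0.121 -0.432]
 [-0.018 -0.972  0.235]
 [-0.448 -0.202 -0.871]] lean deg 29.47 F [-1.1 -0.6  0.6]
tool shift to goal [ 0.0165  0.0298 -0.0399]
```

Run:
```python
from h import *
for p in [(545,398),(566,305),(560,345),(585,190)]: print(p,onz("side",*p,0).round(2))
print(ray("side",1,1)[0])
cv2.imwrite("pics/s2.png",eyes.grab_frame("side")[:,:,::-1])
```

```text
(545, 398) [-0.28  0.21 -0.  ]
(566, 305) [-0.28 -0.1   0.  ]
(560, 345) [-0.29  0.05  0.  ]
(585, 190) [-0.28 -0.82  0.  ]
[-0.14376512  0.86961467  0.7748896 ]
```

View pics/s2.png

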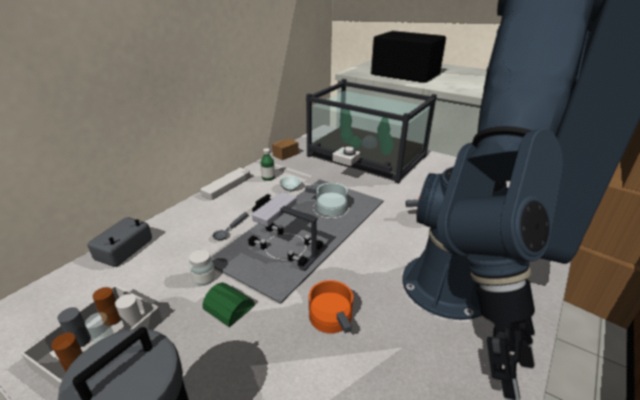

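```bash
cat > k.py <<'E'
import numpy as np
from scipy.optimize import least_squares
from scipy.spatial.transform import Rotation as Rt
E=Rt.from_euler
lo=np.array([-2.75,-.79,.01,-1.57,.07,-2.87])+.004;hi=np.array([2.75,2.1,2.65,4.71,3.14,2.87])-.004
D=[([-1.28561844,.351221455,1.65244859,0,1.13913184,-.0845776615],[.19870443,-.51250741,.2557572]),
([-.00719842,-.0265325,1.77799637,.00590893,1.39106389,1.50573682],[.41054389,.04494063,.38722842]),
([.001,-.785,2.205,-.007,1.764,1.508],[.0844,.0449,.3893]),([1.398,-.059,1.993,.048,1.215,2.867],[.0061,.3686,.3119]),
([.99,0,2.171,.217,1.014,2.867],[.1059,.3261,.2294]),([.936,.001,2.154,.406,1.035,1.859],[.099,.3504,.2451]),
([1.713,.058,2.195,.678,.681,2.867],[-.1984,.3886,.2287])]
def fk(q,p):
    a,b,h,L,o,c=p
    s=q[1]+q[2]
    R=E('ZYZYZ',[q[0],s,q[3],q[4],q[5]+c]).as_matrix()
    P=E('z',q[0]).apply([a*np.sin(q[1])+b*np.sin(s),o,h+a*np.cos(q[1])+b*np.cos(s)])
    return P+L*R[:,2],R
f=least_squares(lambda p:np.concatenate([fk(q,p)[0]-x for q,x in D]+[[p[5]*1e-6]]),[.46,.43,.2,.2,.0475,0])
p=f.x
R=fk(D[-1][0],p)[1]; Rm=np.array([[.894,-.121,-.432],[-.018,-.972,.235],[-.448,-.202,-.871]])
p[5]=np.arctan2(*( (R.T@Rm)[[1,0],0]))
def row(q,x,y,z,t,w=1.):
    P,R=fk(q,p);Pt=P+R@[x,y,z];T=R@E('z',t,degrees=True).as_matrix()
    def e(v):
        A,B=fk(v,p);return np.r_[A-Pt,w*Rt.from_matrix(B.T@T).as_rotvec(),1e-4*(v-q)]
    return least_squares(e,np.clip(q,lo+1e-6,hi-1e-6),bounds=(lo,hi)).x
if __name__=="__main__":
    print(p,np.abs(f.fun).max()); print((fk(D[-1][0],p)[1]-Rm).round(3))
E
python3 k.py
python3 - <<'E'
from k import *
# replay the last push to check model
q=np.array([1.779,-.058,2.19,.334,.765,2.708])
for r_ in [(0,0,0,10),(-.03,-.01,0,8),(-.04,-.015,0,8),(-.04,-.015,0,8)]: q=row(q,*r_)
print(q.round(3),fk(q,p)[0].round(3),fk(q,p)[1][:,2].round(3))
E
```

```text
Traceback (most recent call last):
  File "k.py", line 17, in <module>
    f=least_squares(lambda p:np.concatenate([fk(q,p)[0]-x for q,x in D]+[[p[5]*1e-6]]),[.46,.43,.2,.2,.0475,0])
  File "k.py", line 17, in <lambda>
    f=least_squares(lambda p:np.concatenate([fk(q,p)[0]-x for q,x in D]+[[p[5]*1e-6]]),[.46,.43,.2,.2,.0475,0])
                                             ~~^^^^^
  File "k.py", line 14, in fk
    R=E('ZYZYZ',[q[0],s,q[3],q[4],q[5]+c]).as_matrix()
      ~^^^^^^^^^^^^^^^^^^^^^^^^^^^^^^^^^^^
  File "scipy/spatial/transform/_rotation.pyx", line 1413, in scipy.spatial.transform._rotation.Rotation.from_euler
ValueError: Expected axis specification to be a non-empty string of upto 3 characters, got ZYZYZ
Traceback (most recent call last):
  File "k.py", line 17, in <module>
    f=least_squares(lambda p:np.concatenate([fk(q,p)[0]-x for q,x in D]+[[p[5]*1e-6]]),[.46,.43,.2,.2,.0475,0])
  File "k.py", line 17, in <lambda>
    f=least_squares(lambda p:np.concatenate([fk(q,p)[0]-x for q,x in D]+[[p[5]*1e-6]]),[.46,.43,.2,.2,.0475,0])
                                             ~~^^^^^
  File "k.py", line 14, in fk
    R=E('ZYZYZ',[q[0],s,q[3],q[4],q[5]+c]).as_matrix()
      ~^^^^^^^^^^^^^^^^^^^^^^^^^^^^^^^^^^^
  File "scipy/spatial/transform/_rotation.pyx", line 1413, in scipy.spatial.transform._rotation.Rotation.from_euler
ValueError: Expected axis specification to be a non-empty string of upto 3 characters, got ZYZYZ
```

```bash
sed -i "s/R=E('ZYZYZ',\[q\[0\],s,q\[3\],q\[4\],q\[5\]+c\]).as_matrix()/R=(E('ZYZ',[q[0],s,q[3]])*E('YZ',[q[4],q[5]+c])).as_matrix()/" k.py
python3 k.py
python3 - <<'E'
from k import *
q=np.array([1.779,-.058,2.19,.334,.765,2.708])
for w in (1.,.3,.1):
  q=np.array([1.779,-.058,2.19,.334,.765,2.708])
  for r_ in [(0,0,0,10),(-.03,-.01,0,8),(-.04,-.015,0,8),(-.04,-.015,0,8)]: q=row(q,*r_,w=w)
  print(w,q.round(3),fk(q,p)[0].round(3),fk(q,p)[1][:,2].round(3))
E
```

```text
[0.45991251 0.42010022 0.23261017 0.23031063 0.04785668 2.26069606] 0.009353349055889693
[[-0.282 -0.541 -0.001]
 [-0.615  0.234 -0.   ]
 [-0.027  0.332  0.001]]
1.0 [1.56  0.153 2.096 0.548 0.735 2.866] [-0.124  0.449  0.214] [-0.347  0.223 -0.911]
0.3 [1.704 0.107 2.02  0.672 0.802 2.866] [-0.213  0.449  0.273] [-0.482  0.231 -0.845]
0.1 [1.748 0.09  1.995 0.709 0.823 2.866] [-0.24   0.445  0.295] [-0.526  0.229 -0.819]
```

```bash
sed -i "s/^p\[5\]=np/p[5]+=np/; s/a,b,h,L,o,c=p/a,b,h,L,o,c,g=p/; s/a\*np.sin(q\[1\])+b\*np.sin(s)/a*np.sin(q[1])+b*np.sin(s)+g*np.cos(s)/; s/b\*np.cos(s)\])/b*np.cos(s)-g*np.sin(s)])/; s/.0475,0\])/.0475,0,0])/" k.py
python3 k.py
cat > t.py <<'E'
from k import *
for w in (1.,.7,.5,.3):
  q=np.array([1.779,-.058,2.19,.334,.765,2.708])
  for r_ in [(0,0,0,10),(-.03,-.01,0,8),(-.04,-.015,0,8),(-.04,-.015,0,8)]: q=row(q,*r_,w=w)
  print(w,q.round(3),fk(q,p)[0].round(3),fk(q,p)[1][:,2].round(3))
E
python3 t.py
```

```text
[0.48720003 0.43779655 0.25891573 0.23996663 0.0465308  1.57027883
 0.0407448 ] 0.00017736606006807376
[[-0.001  0.    -0.001]
 [ 0.     0.    -0.   ]
 [-0.001 -0.     0.001]]
1.0 [1.634 0.092 2.232 0.603 0.646 2.866] [-0.153  0.386  0.197] [-0.356  0.222 -0.908]
0.7 [1.683 0.07  2.209 0.647 0.673 2.866] [-0.181  0.387  0.216] [-0.404  0.226 -0.887]
0.5 [1.734 0.045 2.186 0.691 0.702 2.866] [-0.211  0.385  0.238] [-0.454  0.227 -0.861]
0.3 [1.796 0.01  2.156 0.746 0.738 2.866] [-0.247  0.379  0.269] [-0.52   0.224 -0.824]
```

```bash
cat > plan.py <<'E'
from k import *
W=.57
q0=np.array([1.713,.058,2.195,.678,.681,2.867])
P0,R0=fk(q0,p)
out=[]
for T in (30,45,60,75,90):
  q1=q0
  for i in range(T//10 if T%10==0 else T//10+1): q1=row(q1,0,0,0,-T/(T//10 if T%10==0 else T//10+1),W)
  for j in (1.9,2.2,2.5,2.7):
    for rr in (.33,.42):
     for z in (.2,.3):
      g=np.r_[E('z',j).apply([rr,.0465,0])[:2],z]
      q=q1
      for i in range(10):
        P,R=fk(q,p); d=R.T@(g-P); n=np.linalg.norm(d); q=row(q,*(d*min(1,.06/max(n,1e-9))),0,W)
      e1=fk(q,p)
      for n in range(12):
        P,R=fk(q,p); d=R.T@(g-P); nn=np.linalg.norm(d); d=d*min(1,.04/max(nn,1e-9))
        q=row(q,*d,10,W); P,R=fk(q,p); zt=R[:,2]
        lean=np.degrees(np.arccos(-zt[2])); az=np.degrees(np.arctan2(-zt[1],-zt[0]))
        if P[2]>.13: out.append((abs(az)*1+max(0,30-lean)*2+max(0,lean-42)*2+n*.3,T,j,rr,z,n+1,round(lean,1),round(az,1),q.round(2),P.round(2)))
out.sort(key=lambda a:a[0])
for o in out[:12]: print(o[1:])
E
python3 plan.py
```

```text
(60, 2.7, 0.33, 0.3, 5, np.float64(41.3), np.float64(-1.9), array([ 2.2 , -0.35,  2.48,  0.9 ,  0.73,  2.87]), array([-0.3 ,  0.12,  0.27]))
(75, 2.7, 0.33, 0.3, 7, np.float64(42.3), np.float64(-1.4), array([ 2.18, -0.33,  2.5 ,  0.95,  0.73,  2.87]), array([-0.3 ,  0.13,  0.26]))
(75, 2.7, 0.42, 0.3, 6, np.float64(41.3), np.float64(-2.6), array([ 2.41, -0.12,  2.33,  0.94,  0.54,  2.87]), array([-0.39,  0.15,  0.27]))
(45, 2.7, 0.33, 0.3, 3, np.float64(41.1), np.float64(-3.7), array([ 2.24, -0.37,  2.47,  0.85,  0.71,  2.87]), array([-0.31,  0.12,  0.28]))
(75, 2.7, 0.33, 0.3, 6, np.float64(39.5), np.float64(-2.9), array([ 2.22, -0.36,  2.47,  0.83,  0.73,  2.87]), array([-0.3 ,  0.13,  0.27]))
(60, 2.7, 0.42, 0.3, 4, np.float64(40.3), np.float64(-3.6), array([ 2.42, -0.13,  2.31,  0.88,  0.54,  2.87]), array([-0.39,  0.15,  0.27]))
(60, 2.7, 0.33, 0.3, 4, np.float64(38.6), np.float64(-3.7), array([ 2.25, -0.37,  2.45,  0.77,  0.72,  2.87]), array([-0.3 ,  0.12,  0.28]))
(90, 2.7, 0.33, 0.3, 8, np.float64(41.1), np.float64(-2.9), array([ 2.2 , -0.35,  2.49,  0.89,  0.71,  2.87]), array([-0.3 ,  0.13,  0.27]))
(75, 2.7, 0.42, 0.3, 5, np.float64(38.5), np.float64(-4.1), array([ 2.43, -0.13,  2.3 ,  0.79,  0.55,  2.87]), array([-0.39,  0.16,  0.27]))
(90, 2.7, 0.42, 0.3, 7, np.float64(40.1), np.float64(-3.9), array([ 2.42, -0.13,  2.32,  0.87,  0.54,  2.87]), array([-0.39,  0.16,  0.27]))
(60, 2.7, 0.42, 0.3, 5, np.float64(43.0), np.float64(-2.6), array([ 2.41, -0.12,  2.34,  1.03,  0.53,  2.87]), array([-0.39,  0.15,  0.27]))
(45, 2.7, 0.33, 0.3, 2, np.float64(38.9), np.float64(-5.6), array([ 2.3 , -0.39,  2.45,  0.73,  0.69,  2.87]), array([-0.31,  0.12,  0.28]))
```

```bash
python3 -m jog '[1,0,0,-0.01,-10, 1,0,0,-0.015,-10, 1,0,0,-0.015,-10, 1,0,0,-0.01,-10, 1,0,0,-0.01,-10, 1,0,0,-0.005,-10]'|head -2; python3 st.py -0.363 0.12 0.3
```

```text
time_s: 8.2
eef_pos: [-0.1691, 0.3739, 0.2872]
8.2 [ 1.634 -0.088  2.165  0.575  0.858  1.858] [-0.1691  0.3739  0.2872] w 1.002
[[ 0.526  0.736 -0.427]
 [ 0.85  -0.469  0.238]
 [-0.025 -0.488 -0.872]] lean deg 29.27 F [ 0.4 -0.   0.1]
tool shift to goal [-0.3182 -0.0298  0.0111]
```

```bash
python3 -m jog '[1,-0.035,-0.003,0.001,0, 1,-0.055,-0.005,0.002,0, 1,-0.055,-0.005,0.002,0, 1,-0.055,-0.005,0.002,0, 1,-0.055,-0.005,0.002,0, 1,-0.04,-0.004,0.001,0, 1,-0.02,-0.002,0.001,0]'|head -2; python3 st.py -0.363 0.12 0.3
```

```text
time_s: 9.07
eef_pos: [-0.3328, 0.1566, 0.2953]
9.07 [ 2.501 -0.285  2.3    0.196  0.611  2.867] [-0.3328  0.1566  0.2953] w 1.003
[[ 0.467  0.751 -0.466]
 [ 0.883 -0.42   0.208]
 [-0.04  -0.509 -0.86 ]] lean deg 30.71 F [0.3 0.5 0.1]
tool shift to goal [-0.0466 -0.0097  0.0024]
```

```bash
python3 -m jog '[1,-0.04,-0.01,0,8, 1,-0.04,-0.01,0,10, 1,-0.04,-0.01,0,10]'|head -2; python3 st.py -0.363 0.12 0.3
```

```text
time_s: 9.45
eef_pos: [-0.36, 0.162, 0.2797]
9.45 [ 2.413 -0.202  2.321  0.617  0.548  2.867] [-0.36    0.162   0.2797] w 1.001
[[ 0.665  0.472 -0.579]
 [ 0.639 -0.761  0.113]
 [-0.388 -0.445 -0.807]] lean deg 36.17 F [-0.2 -0.   0.3]
tool shift to goal [-0.0367  0.0215 -0.0194]
```

```bash
python3 -m jog '[1,-0.04,0.02,-0.015,10, 1,-0.04,0.02,-0.015,9]'|head -2; python3 st.py -0.363 0.12 0.3
```

```text
time_s: 9.7
eef_pos: [-0.3569, 0.1293, 0.2585]
9.7 [ 2.429 -0.209  2.429  0.951  0.474  2.867] [-0.3569  0.1293  0.2585] w 0.999
[[ 0.714  0.24  -0.658]
 [ 0.382 -0.921  0.078]
 [-0.587 -0.307 -0.749]] lean deg 41.48 F [ 0.1 -0.7  0.2]
tool shift to goal [-0.0323 -0.0056 -0.0278]
```

```bash
python3 st.py -0.15 0.42 0.35|tail -1;python3 st.py 0.2 0.4 0.38|tail -1;python3 st.py 0.5 0.0 0.38|tail -1; python3 st.py 0.66 -0.135 0.2|tail -1
```

```text
tool shift to goal [ 0.205 -0.246 -0.182]
tool shift to goal [ 0.4296 -0.1527 -0.4362]
tool shift to goal [ 0.491   0.2878 -0.6647]
tool shift to goal [ 0.6594  0.5058 -0.6456]
```

```bash
python3 -m jog '[1,0.014,-0.016,-0.012,0, 1,0.026,-0.031,-0.023,0, 1,0.026,-0.031,-0.023,0, 1,0.026,-0.031,-0.023,0, 1,0.026,-0.031,-0.023,0, 1,0.026,-0.031,-0.023,0, 1,0.026,-0.031,-0.023,0, 1,0.027,-0.025,-0.025,0, 1,0.032,0.0,-0.036,0, 1,0.032,0.013,-0.036,0, 1,0.032,0.013,-0.036,0, 1,0.032,0.013,-0.036,0, 1,0.032,0.013,-0.036,0, 1,0.032,0.013,-0.036,0]'|head -2; python3 st.py 0.5 0.0 0.38
```

```text
time_s: 11.45
eef_pos: [0.1666, 0.4006, 0.3805]
11.45 [0.773 0.188 1.7   0.55  1.713 1.946] [0.1666 0.4006 0.3805] w 1.002
[[ 0.729  0.227 -0.646]
 [ 0.371 -0.924  0.093]
 [-0.576 -0.307 -0.758]] lean deg 40.72 F [-0.5  0.7  0.9]
tool shift to goal [ 0.0949  0.4462 -0.2521]
```

```bash
python3 -m jog '[1,0.006,0.025,-0.014,0, 1,0.01,0.045,-0.026,0, 1,0.01,0.045,-0.026,0, 1,0.01,0.045,-0.026,0, 1,0.01,0.045,-0.026,0, 1,0.01,0.045,-0.026,0, 1,0.01,0.045,-0.026,0, 1,0.01,0.045,-0.026,0, 1,0.01,0.045,-0.026,0, 1,0.008,0.035,-0.02,0, 1,0.004,0.02,-0.01,0, 1,0,0,0,9, 1,0,0,0,10, 1,0,0,0,9]'|head -2; python3 st.py 0.65 -0.135 0.19
```

```text
time_s: 13.2
eef_pos: [0.5149, -0.0247, 0.3822]
13.2 [-0.142  0.523  1.22   0.01   2.098  1.622] [ 0.5149 -0.0247  0.3822] w 0.998
[[ 0.75  -0.182 -0.636]
 [-0.154 -0.983  0.1  ]
 [-0.643  0.023 -0.765]] lean deg 40.06 F [ 0.8 -0.3  0.2]
tool shift to goal [0.242  0.0794 0.0502]
```

```bash
python3 st.py 0.6226 -0.133 0.153|tail -1; python3 -m jog '[0.8,0.02,0.01,0.008,-2, 0.8,0.045,0.015,0.018,0, 0.8,0.05,0.015,0.018,0, 0.8,0.05,0.015,0.018,0, 0.8,0.04,0.012,0.015,0, 0.8,0.015,0.005,0.005,0]'|head -2; python3 st.py 0.6226 -0.133 0.153;  python3 - <<'E'
from h import *
t=eyes.grab_frame("top");crop("top",t,(200,60,500,260),2.6,"pics/t3.png")
s=eyes.grab_frame("side");crop("side",s,(190,60,490,300),2.6,"pics/s3.png")
E
```

```text
tool shift to goal [0.2449 0.0816 0.0961]
time_s: 13.95
eef_pos: [0.6207, -0.1257, 0.1745]
13.95 [-0.25   0.926  1.005 -0.063  1.9    1.491] [ 0.6207 -0.1257  0.1745] w 0.799
[[ 0.758 -0.166 -0.63 ]
 [-0.133 -0.986  0.099]
 [-0.638  0.009 -0.77 ]] lean deg 39.64 F [0.3 0.9 0.1]
tool shift to goal [0.0161 0.0067 0.0146]
```

View pics/t3.png

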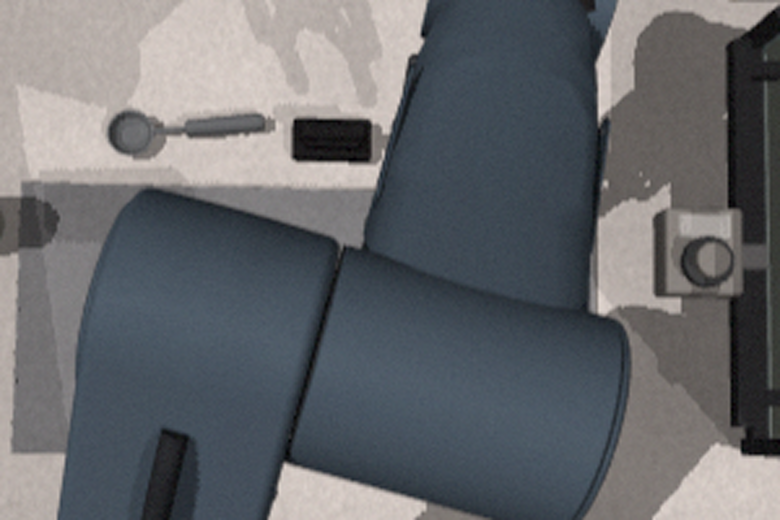

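View pics/s3.png

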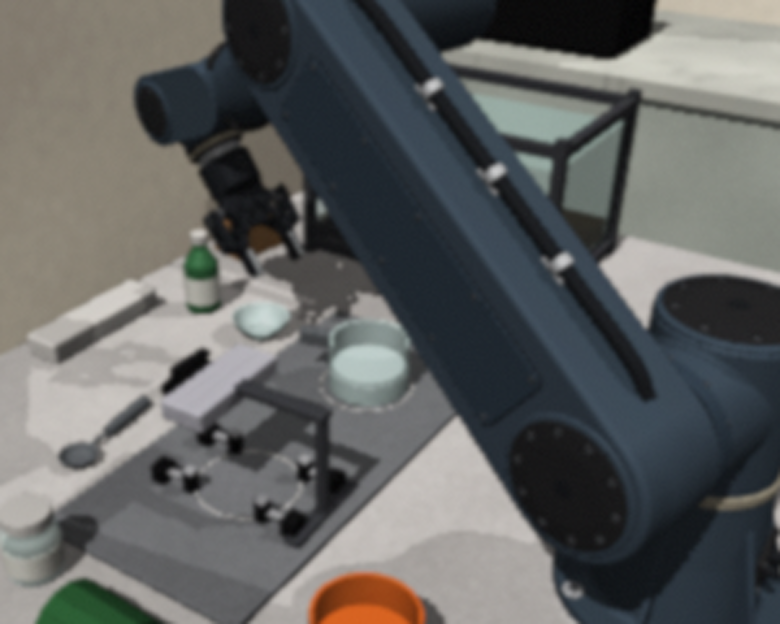

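The top view is blocked by the arm. The side view shows the hand leaning away from the robot above the handle at crop pixel (325,322). Descending onto it.

```bash
python3 st.py 0.559 -0.123 0.0766|tail -1; python3 -m jog '[0.75,0.005,0.003,0.02,0, 0.75,0.005,0.003,0.03,0, 0.75,0.003,0.003,0.03,0, 0.75,0.002,0.002,0.02,0, 0.75,0,0,0,0]'|tail -4; python3 st.py 0.559 -0.123 0.0766;  python3 - <<'E'
from h import *
s=eyes.grab_frame("side");crop("side",s,(240,130,400,250),5,"pics/s4.png")
E
```

```text
tool shift to goal [0.0161 0.0073 0.1154]
eef_pos: [0.568, -0.1274, 0.0978]
ee_rot: [0.94, -0.08, -0.331, -0.022]
contact_force: [-0.0, 0.1, 1.4]
width: 0.748
14.68 [-0.27   0.912  1.234 -0.074  1.669  1.489] [ 0.568  -0.1274  0.0978] w 0.748
[[ 0.768 -0.165 -0.619]
 [-0.136 -0.986  0.095]
 [-0.626  0.011 -0.78 ]] lean deg 38.78 F [-0.   0.1  1.4]
tool shift to goal [ 0.0057 -0.0031  0.0225]
```

View pics/s4.png

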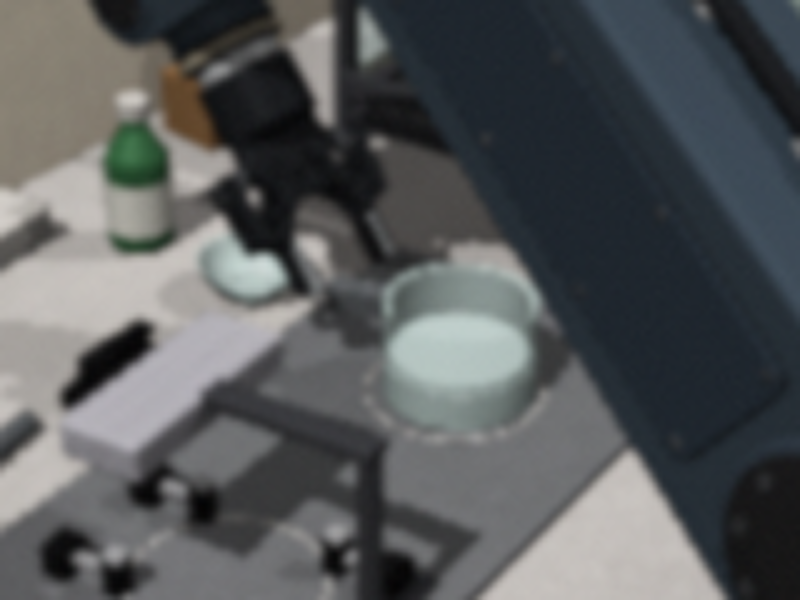

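```bash
python3 -m jog '[0.75,0.004,-0.002,0.013,0, 0.75,0.003,-0.001,0.012,0, 0.75,0,0,0,0]' 30|tail -4; python3 st.py 0.559 -0.123 0.0766;  python3 - <<'E'
from h import *
s=eyes.grab_frame("side");crop("side",s,(260,150,380,240),6,"pics/s5.png")
E
```

```text
eef_pos: [0.5603, -0.1227, 0.0755]
ee_rot: [0.941, -0.08, -0.328, -0.022]
contact_force: [0.0, -0.1, -0.4]
width: 0.754
15.1 [-0.267  0.925  1.269 -0.072  1.615  1.496] [ 0.5603 -0.1227  0.0755] w 0.754
[[ 0.771 -0.165 -0.615]
 [-0.136 -0.986  0.093]
 [-0.622  0.012 -0.783]] lean deg 38.44 F [ 0.  -0.1 -0.4]
tool shift to goal [-0.0016  0.0005 -0.0001]
```

View pics/s5.png

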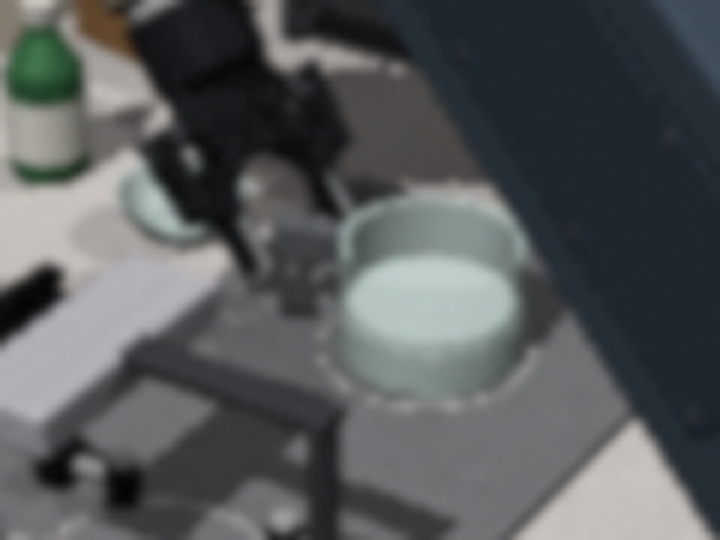

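```bash
python3 -m jog '[0.5,0,0,0,0, 0.35,0,0,0,0, 0.25,0,0,0,0, 0.18,0,0,0,0, 0,0,0,0,0, 0,0,0,0,0]' 30|tail -4; python3 st.py;  python3 - <<'E'
from h import *
s=eyes.grab_frame("side");crop("side",s,(260,150,380,240),6,"pics/s6.png")
E
```

```text
eef_pos: [0.5611, -0.1234, 0.0766]
ee_rot: [0.941, -0.08, -0.328, -0.021]
contact_force: [-0.3, -1.2, 0.6]
width: 0.205
15.9 [-0.267  0.924  1.267 -0.073  1.616  1.495] [ 0.5611 -0.1234  0.0766] w 0.205
[[ 0.773 -0.165 -0.613]
 [-0.137 -0.986  0.093]
 [-0.62   0.012 -0.784]] lean deg 38.33 F [-0.3 -1.2  0.6]
```

View pics/s6.png

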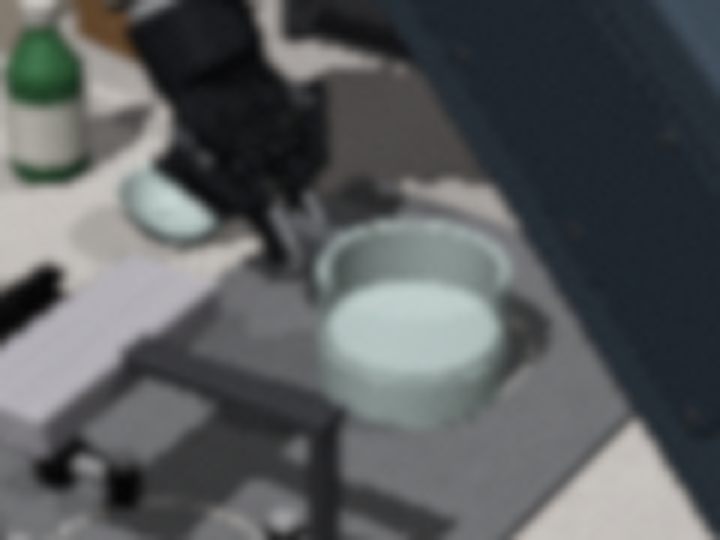

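```bash
cat > dish.py <<'E'
from h import *
from scipy.spatial.transform import Rotation as Rt
s=r.read_state();M=Rt.from_quat(s["ee_rot"]).as_matrix()
G=s["eef_pos"]+.006*M[:,2]; u=-M[:2,2]/np.linalg.norm(M[:2,2]); yv=M[:2,1]/np.linalg.norm(M[:2,1])
u=np.array([-yv[1],yv[0]]); print("G",G.round(4),"bar yaw",np.degrees(np.arctan2(u[1],u[0])).round(2))
a=np.linspace(0,2*np.pi,181)
for d in(.078,.084,.09):
    c=G[:2]-d*u
    q=np.array([proj("side",[c[0]+.055*np.cos(t),c[1]+.055*np.sin(t),.085]) for t in a])
    print(d,c.round(4),"L",q[:,0].min().round(1),"R",q[:,0].max().round(1),"T",q[:,1].min().round(1),"B",q[:,1].max().round(1))
S=np.array([.4725,.128]);c=G[:2]-.084*u;print("to station",(S-c).round(4))
E
python3 dish.py; python3 -c "print(316/6+260,514/6+260,222/6+150)"
```

```text
G [ 0.5575 -0.1228  0.0718] bar yaw -9.47
0.078 [ 0.4805 -0.11  ] L 308.7 R 340.4 T 184.7 B 200.9
0.084 [ 0.4746 -0.109 ] L 309.9 R 341.7 T 185.2 B 201.5
0.09 [ 0.4687 -0.108 ] L 311.2 R 343.0 T 185.8 B 202.2
to station [-0.0021  0.237 ]
312.6666666666667 345.6666666666667 187.0
```

Run:
```python
from h import *
a=np.linspace(0,2*np.pi,181)
def ext(n,c,z):
    q=np.array([proj(n,[c[0]+.055*np.cos(t),c[1]+.055*np.sin(t),z]) for t in a]);return q.min(0).round(1),q.max(0).round(1)
print("pred start side",ext("side",(.4708,-.140),.085))
s0=cv2.imread("pics/side0.png"); s1=eyes.grab_frame("side")[:,:,::-1]; cv2.imwrite("pics/s7.png",s1)
for n,im in(("s0",s0),("now",s1)):
    hsv=cv2.cvtColor(im,cv2.COLOR_BGR2HSV)
    m=cv2.inRange(hsv,(75,25,60),(105,120,255))
    k,l,st,ce=cv2.connectedComponentsWithStats(m)
    for i in range(1,k):
        if st[i][4]>200 and 280<ce[i][0]<370 and 150<ce[i][1]<240: print(n,st[i],ce[i].round(1))
# full dish silhouette
def sil(c):
    A,B=ext("side",c,.085);A2,B2=ext("side",c,.01);return A[0],B[0],A[1],B2[1]
print("sil start",sil((.4708,-.14)))
for c in((.4805,-.11),(.4746,-.109),(.4687,-.108)): print(c,sil(c))
# station ring from side
S=(.4725,.128)
```

```text
pred start side (array([315.8, 182. ]), array([347.2, 197.8]))
sil start (np.float64(315.8), np.float64(347.2), np.float64(182.0), np.float64(216.1))
(0.4805, -0.11) (np.float64(308.7), np.float64(340.4), np.float64(184.7), np.float64(219.2))
(0.4746, -0.109) (np.float64(309.9), np.float64(341.7), np.float64(185.2), np.float64(219.9))
(0.4687, -0.108) (np.float64(311.2), np.float64(343.0), np.float64(185.8), np.float64(220.6))
```

Run:
```python
from h import *
im=cv2.imread("pics/s7.png"); crop("s",im[:,:,::-1],(275,165,365,230),8,"pics/s7c.png")
hsv=cv2.cvtColor(im,cv2.COLOR_BGR2HSV)
for p in [(330,195),(330,205),(330,215),(316,200),(345,215)]: print(p,hsv[p[1],p[0]])
m=((hsv[:,:,0]>70)&(hsv[:,:,0]<105)&(hsv[:,:,1]>22)&(hsv[:,:,2]>90)).astype(np.uint8)
k,l,st,ce=cv2.connectedComponentsWithStats(m)
for i in range(1,k):
    if st[i][4]>100: print(st[i],ce[i].round(1))
```

```text
(330, 195) [ 85  21 145]
(330, 205) [ 83  21 196]
(330, 215) [ 83  22 137]
(316, 200) [ 83  21 144]
(345, 215) [ 90   2 119]
[371  96  47  20 475] [394.  105.9]
[389 119  14  15 116] [396.1 124.4]
```

View pics/s7c.png

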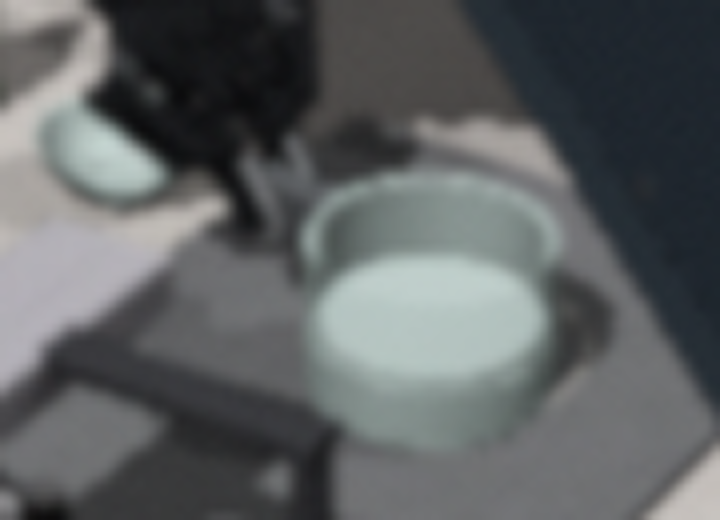

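```bash
python3 -m jog '[0,-0.0005,-0.01,0.0002,0, 0,-0.0007,-0.015,0.0003,0, 0,-0.0007,-0.015,0.0003,0, 0,-0.0007,-0.015,0.0003,0]' 40|tail -4; python3 st.py 0.5735 -0.0179 0.0766;python3 dish.py|head -1
```

```text
eef_pos: [0.5678, -0.0665, 0.0767]
ee_rot: [0.941, -0.08, -0.327, -0.021]
contact_force: [0.2, -3.2, 1.1]
width: 0.208
16.5 [-0.188  0.92   1.276 -0.025  1.614  1.561] [ 0.5678 -0.0665  0.0767] w 0.208
[[ 0.773 -0.165 -0.613]
 [-0.138 -0.986  0.091]
 [-0.62   0.014 -0.785]] lean deg 38.31 F [ 0.2 -3.2  1.1]
tool shift to goal [-0.0022 -0.0489  0.0011]
G [ 0.5641 -0.066   0.072 ] bar yaw -9.48
```

```bash
python3 -m jog '[0,-0.0007,-0.016,0.0004,0, 0,-0.0007,-0.016,0.0003,0, 0,-0.0006,-0.013,0.0003,0, 0,0,0,0,0]' 40|tail -4; python3 st.py 0.5735 -0.0179 0.0766;python3 dish.py;  python3 - <<'E'
from h import *
s=eyes.grab_frame("side");cv2.imwrite("pics/s8.png",s[:,:,::-1]);crop("side",s,(250,165,350,265),6,"pics/s8c.png")
E
```

```text
eef_pos: [0.5733, -0.0164, 0.0765]
ee_rot: [0.941, -0.079, -0.328, -0.021]
contact_force: [-0.3, 2.3, 0.3]
width: 0.204
17.0 [-0.118  0.922  1.272  0.019  1.617  1.616] [ 0.5733 -0.0164  0.0765] w 0.204
[[ 0.773 -0.163 -0.614]
 [-0.136 -0.987  0.091]
 [-0.62   0.013 -0.784]] lean deg 38.34 F [-0.3  2.3  0.3]
tool shift to goal [ 0.0003  0.0015 -0.0003]
G [ 0.5697 -0.0159  0.0718] bar yaw -9.38
0.078 [ 0.4927 -0.0031] L 287.1 R 320.4 T 196.4 B 214.4
0.084 [ 0.4868 -0.0022] L 288.3 R 321.8 T 197.1 B 215.1
0.09 [ 0.4809 -0.0012] L 289.6 R 323.1 T 197.7 B 215.9
to station [-0.0143  0.1302]
```

View pics/s8c.png

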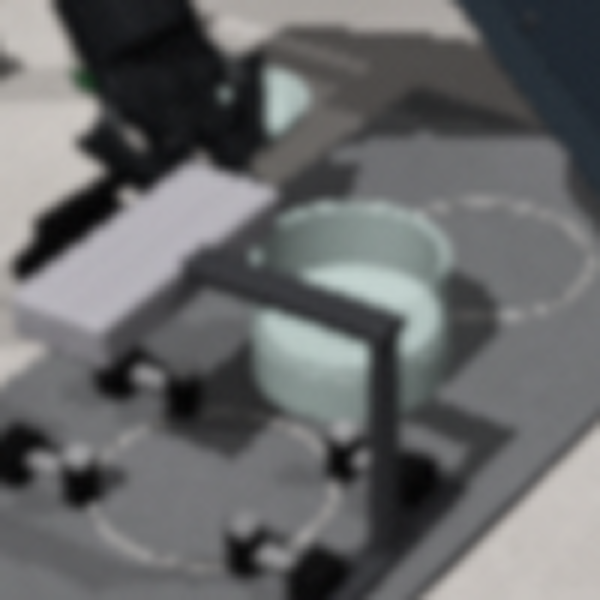

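Run:
```python
from h import *
from scipy.optimize import least_squares
im=cv2.imread("pics/s8.png");g=cv2.cvtColor(im,cv2.COLOR_BGR2GRAY)
th=cv2.morphologyEx(g,cv2.MORPH_TOPHAT,np.ones((5,5)))
ys,xs=np.nonzero(th>14)
W=np.array([onz("side",x,y,.01)[:2] for x,y in zip(xs,ys)])
c=np.array([.4725,.128])
for tol in(.006,.004,.003,.003):
    i=abs(np.linalg.norm(W-c,axis=1)-.064)<tol
    c=least_squares(lambda q:np.linalg.norm(W[i]-q,axis=1)-.064,c,loss='soft_l1',f_scale=.001).x
print(c,i.sum(),[ (np.degrees(np.arctan2(*(W[i]-c).T[::-1]))//45).tolist().count(k) for k in range(-4,4)])
```

```text
[0.47269396 0.12763491] 65 [13, 9, 0, 4, 2, 14, 7, 16]
```

```bash
python3 -m jog '[0,-0.0016,-0.0097,0.0011,0, 0,-0.0016,-0.0097,0.0011,0, 0,-0.0016,-0.0097,0.0011,0, 0,-0.0016,-0.0097,0.0011,0, 0,-0.0016,-0.0097,0.0011,0, 0,-0.0016,-0.0097,0.0011,0]' 50|tail -4; python3 st.py 0.569 0.1119 0.0766;python3 dish.py|head -1;  python3 - <<'E'
from h import *
s=eyes.grab_frame("side");cv2.imwrite("pics/s9.png",s[:,:,::-1]);crop("side",s,(250,165,350,265),6,"pics/s9c.png")
E
```

```text
eef_pos: [0.5717, 0.0431, 0.077]
ee_rot: [0.941, -0.08, -0.327, -0.019]
contact_force: [0.6, -8.8, 2.2]
width: 0.198
17.8 [-0.034  0.917  1.281  0.068  1.609  1.685] [0.5717 0.0431 0.077 ] w 0.198
[[ 0.773 -0.163 -0.613]
 [-0.138 -0.986  0.089]
 [-0.619  0.016 -0.785]] lean deg 38.25 F [ 0.6 -8.8  2.2]
tool shift to goal [-0.0113 -0.0674  0.008 ]
G [0.568  0.0437 0.0723] bar yaw -9.4
```

View pics/s9c.png

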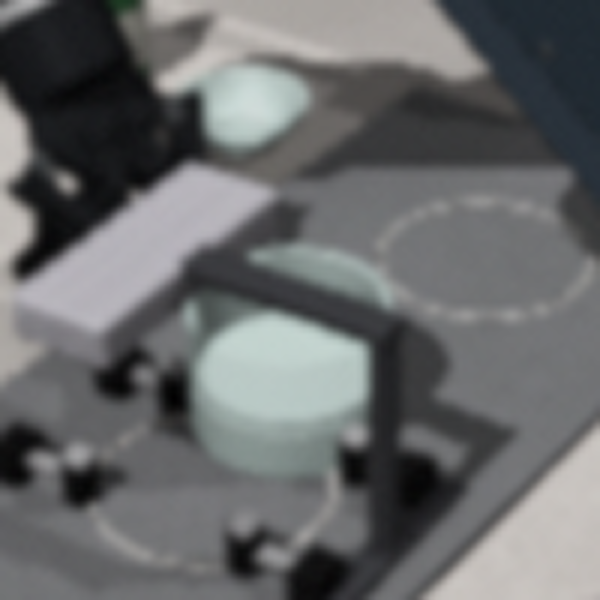

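```bash
python3 -m jog '[0,-0.0015,-0.0095,0.0013,0, 0,-0.0015,-0.0095,0.0012,0, 0,-0.0015,-0.0095,0.0012,0, 0,-0.0015,-0.0095,0.0012,0]' 50|tail -4; python3 st.py 0.569 0.1119 0.0766;python3 dish.py|head -1
```

```text
eef_pos: [0.5703, 0.0835, 0.0769]
ee_rot: [0.942, -0.079, -0.327, -0.018]
contact_force: [-1.0, -2.5, 3.6]
width: 0.203
18.35 [0.023 0.918 1.277 0.1   1.606 1.731] [0.5703 0.0835 0.0769] w 0.203
[[ 0.774 -0.161 -0.613]
 [-0.138 -0.987  0.086]
 [-0.618  0.018 -0.786]] lean deg 38.21 F [-1.  -2.5  3.6]
tool shift to goal [-0.0047 -0.0278  0.0034]
G [0.5666 0.084  0.0721] bar yaw -9.27
```

```bash
python3 -m jog '[0,-0.0015,-0.0093,0.0013,0, 0,-0.0015,-0.009,0.0012,0, 0,-0.001,-0.006,0.001,0, 0,0,0,0,0]' 50|tail -4; python3 st.py 0.569 0.1119 0.0766;python3 dish.py;  python3 - <<'E'
from h import *
s=eyes.grab_frame("side");cv2.imwrite("pics/s10.png",s[:,:,::-1]);crop("side",s,(250,165,350,265),6,"pics/s10c.png")
t=eyes.grab_frame("top");crop("top",t,(200,80,400,250),4,"pics/t10.png")
E
```

```text
eef_pos: [0.5688, 0.1111, 0.0766]
ee_rot: [0.942, -0.079, -0.327, -0.018]
contact_force: [-1.1, -1.8, 1.8]
width: 0.199
18.85 [0.061 0.921 1.272 0.124 1.605 1.761] [0.5688 0.1111 0.0766] w 0.199
[[ 0.774 -0.16  -0.613]
 [-0.137 -0.987  0.086]
 [-0.618  0.017 -0.786]] lean deg 38.22 F [-1.1 -1.8  1.8]
tool shift to goal [ 0.0001 -0.0008 -0.    ]
G [0.5651 0.1117 0.0719] bar yaw -9.23
0.078 [0.4881 0.1242] L 262.8 R 298.8 T 214.0 B 234.8
0.084 [0.4822 0.1251] L 264.1 R 300.2 T 214.7 B 235.7
0.09 [0.4763 0.1261] L 265.4 R 301.5 T 215.4 B 236.5
to station [-0.0097  0.0029]
```

View pics/s10c.png

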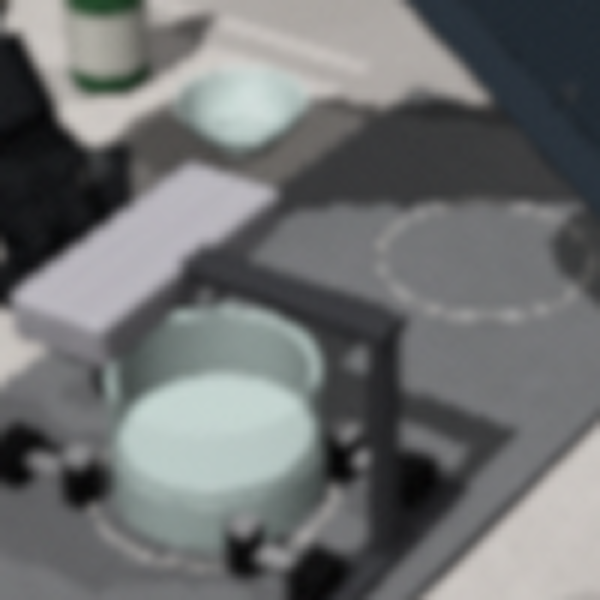

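View pics/t10.png

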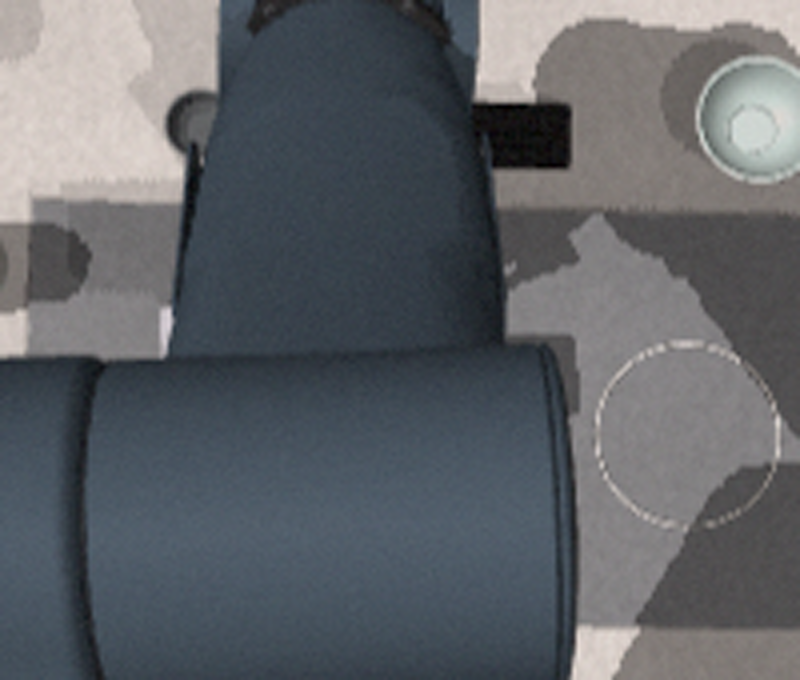

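```bash
cat > solve.py <<'E'
import sys
from h import *
from scipy.optimize import least_squares
L,R_,T=map(float,sys.argv[1:4]); B=float(sys.argv[4]) if len(sys.argv)>4 else None
a=np.linspace(0,2*np.pi,361)
def ext(c,z,rad=.055):
    return np.array([proj("side",[c[0]+rad*np.cos(t),c[1]+rad*np.sin(t),z]) for t in a])
def f(c):
    q=ext(c,.085);v=[q[:,0].min()-L,q[:,0].max()-R_,q[:,1].min()-T]
    if B: v.append(ext(c,.01)[:,1].max()-B)
    return v
o=least_squares(f,[.4727,.1277]);print("centre",o.x.round(4),"res",o.fun.round(2),"offset mm",((o.x-[.4727,.1277])*1e3).round(1)); print("pred at S",-np.array(f([.4727,.1277]))+0)
E
python3 solve.py 267.3 303.3 215.1; python3 solve.py 267.3 303.3 215.1 $(python3 -c "print(553/6+165-.4)")
```

```text
centre [0.4728 0.1213] res [-0.05  0.05 -0.01] offset mm [ 0.1 -6.4]
pred at S [ 1.37700063  1.13054267 -0.93638584]
centre [0.4713 0.1234] res [-0.08  0.08  0.44 -0.38] offset mm [-1.4 -4.3]
pred at S [ 1.37700063  1.13054267 -0.93638584 -0.22112785]
```

```bash
python3 -m jog '[0,-0.0005,-0.004,0.0005,0, 0,-0.0002,-0.002,0.0002,0, 0,0,0,0,0]' 50|tail -4; python3 st.py;  python3 - <<'E'
from h import *
s=eyes.grab_frame("side");cv2.imwrite("pics/s11.png",s[:,:,::-1]);crop("side",s,(255,195,335,265),9,"pics/s11c.png")
E
```

```text
eef_pos: [0.5686, 0.1154, 0.0766]
ee_rot: [0.941, -0.079, -0.328, -0.017]
contact_force: [-1.5, -0.8, 2.0]
width: 0.204
19.32 [0.068 0.923 1.27  0.127 1.607 1.768] [0.5686 0.1154 0.0766] w 0.204
[[ 0.773 -0.161 -0.614]
 [-0.138 -0.987  0.085]
 [-0.619  0.019 -0.785]] lean deg 38.3 F [-1.5 -0.8  2. ]
```

View pics/s11c.png

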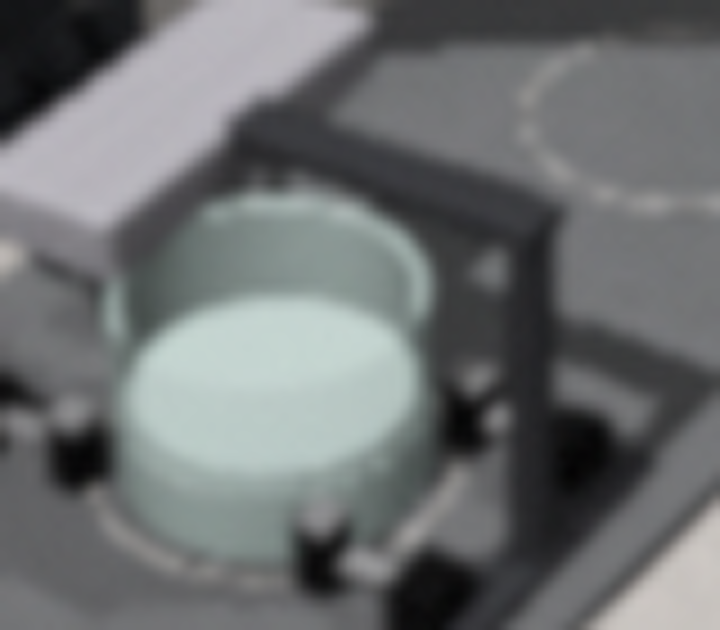

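```bash
python3 solve.py 266.1 302.9 215.7 257.3
python3 - <<'E'
from h import *
a=cv2.imread("pics/side0.png");b=cv2.imread("pics/s11.png")
x=np.hstack([cv2.resize(i[215:270,250:330],None,fx=5,fy=5,interpolation=cv2.INTER_CUBIC) for i in(a,b)]);cv2.imwrite("pics/cmp.png",x)
E
```

```text
centre [0.4714 0.1271] res [ 0.27 -0.28  0.37 -0.27] offset mm [-1.3 -0.6]
pred at S [ 0.17700063  0.73054267 -0.33638584  0.31220548]
```

View pics/cmp.png

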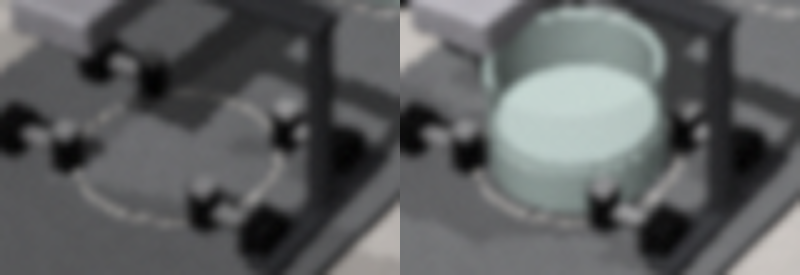

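```bash
python3 -m jog '[0,0,0,0,0, 0.3,0,0,0,0, 0.45,0,0,0,0, 0.6,0,0,0,0, 0.7,0,0,0,0, 0.7,0,0,0,0]' 30|tail -4; python3 st.py;  python3 - <<'E'
from h import *
s=eyes.grab_frame("side");cv2.imwrite("pics/s12.png",s[:,:,::-1]);crop("side",s,(225,165,335,265),7,"pics/s12c.png")
E
```

```text
eef_pos: [0.5687, 0.116, 0.0757]
ee_rot: [0.941, -0.08, -0.327, -0.018]
contact_force: [-0.1, 0.6, -0.4]
width: 0.7
20.12 [0.068 0.924 1.27  0.128 1.605 1.769] [0.5687 0.116  0.0757] w 0.7
[[ 0.773 -0.162 -0.613]
 [-0.139 -0.987  0.087]
 [-0.619  0.018 -0.785]] lean deg 38.26 F [-0.1  0.6 -0.4]
```

View pics/s12c.png

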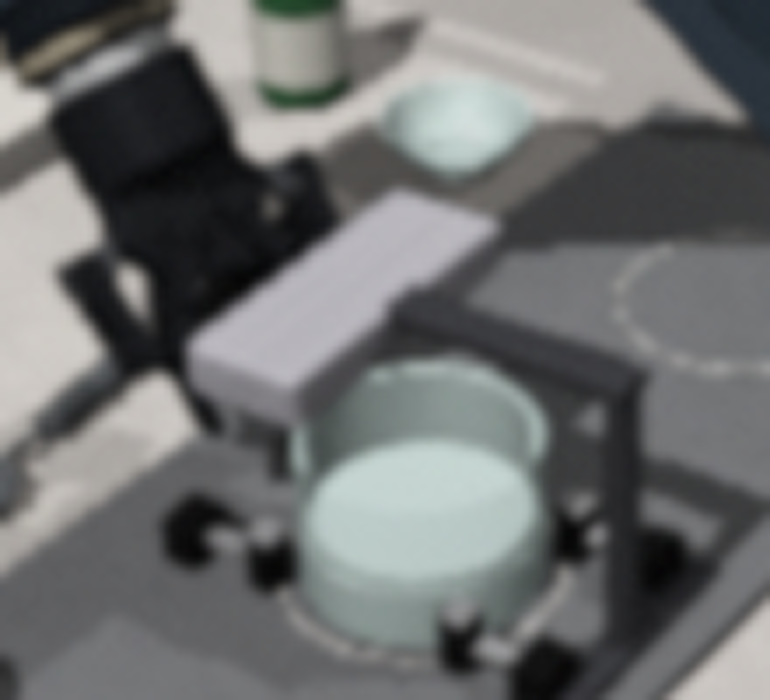

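```bash
python3 -m jog '[0.75,0,0,-0.01,0, 0.75,0,0,-0.03,0, 0.75,0,0,-0.04,0, 0.75,0,0,-0.05,0, 0.75,0,0,-0.05,0, 0.75,0,0,-0.04,0, 0.75,0,0,-0.01,0]'|tail -4; python3 st.py 0.5 -0.3 0.35;  python3 - <<'E'
from h import *
s=eyes.grab_frame("side");cv2.imwrite("pics/s13.png",s[:,:,::-1]);crop("side",s,(225,165,335,265),7,"pics/s13c.png")
E
```

```text
eef_pos: [0.7142, 0.0949, 0.2659]
ee_rot: [0.942, -0.08, -0.326, -0.018]
contact_force: [-0.4, 0.0, -0.6]
width: 0.751
21.05 [0.032 1.061 0.514 0.133 2.222 1.818] [0.7142 0.0949 0.2659] w 0.751
[[ 0.774 -0.163 -0.612]
 [-0.139 -0.987  0.086]
 [-0.618  0.018 -0.786]] lean deg 38.17 F [-0.4  0.  -0.6]
tool shift to goal [-0.1628  0.4259  0.0309]
```

View pics/s13c.png

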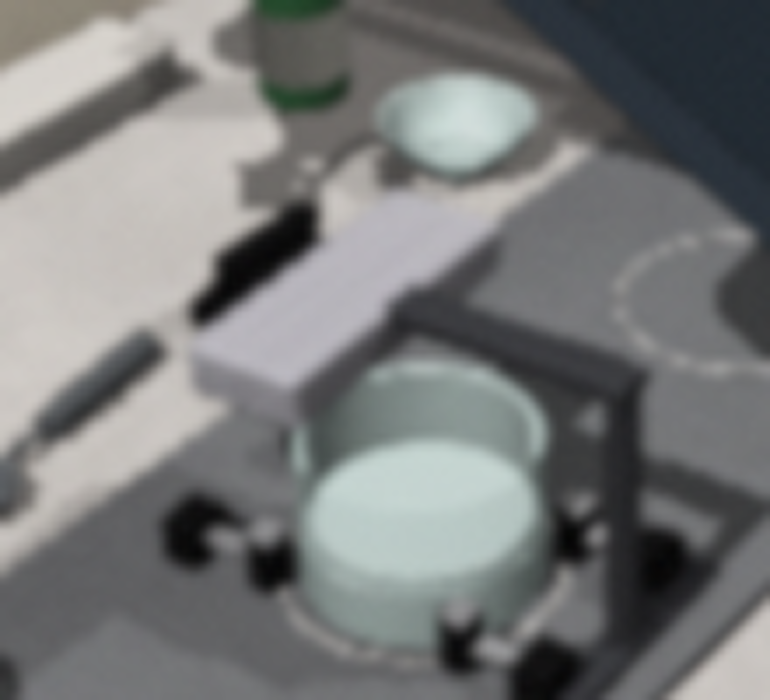

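Run:
```python
from h import *
def tri(a,b):
    o1,d1=ray("top",*a);o2,d2=ray("side",*b)
    A=np.c_[d1,-d2];k=np.linalg.lstsq(A,o2-o1,rcond=None)[0];P,Q=o1+k[0]*d1,o2+k[1]*d2
    return ((P+Q)/2).round(3),np.linalg.norm(P-Q).round(4)
print("post top",tri((545,30),(310,95)))
print("button",tri((200+714/2.6,80+208/2.6),(349.2-.4,149)))
for z in(.05,.1,.12,.15,.2,.25,.3): print(z,"L rail edge",onz("top",482,150,z).round(3),"545:",onz("top",541,100,z).round(3))
s=cv2.imread("pics/side0.png");crop("s",s[:,:,::-1],(300,70,450,190),5,"pics/tank.png")
```

```text
post top (array([ 0.795, -0.47 ,  0.284]), np.float64(0.0058))
button (array([ 0.537, -0.375,  0.136]), np.float64(0.0026))
0.05 L rail edge [ 0.58  -0.433  0.05 ] 545: [ 0.723 -0.6    0.05 ]
0.1 L rail edge [ 0.569 -0.411  0.1  ] 545: [ 0.706 -0.569  0.1  ]
0.12 L rail edge [ 0.565 -0.402  0.12 ] 545: [ 0.699 -0.557  0.12 ]
0.15 L rail edge [ 0.559 -0.388  0.15 ] 545: [ 0.688 -0.538  0.15 ]
0.2 L rail edge [ 0.549 -0.365  0.2  ] 545: [ 0.671 -0.508  0.2  ]
0.25 L rail edge [ 0.538 -0.342  0.25 ] 545: [ 0.654 -0.477  0.25 ]
0.3 L rail edge [ 0.528 -0.32   0.3  ] 545: [ 0.636 -0.446  0.3  ]
```

View pics/tank.png

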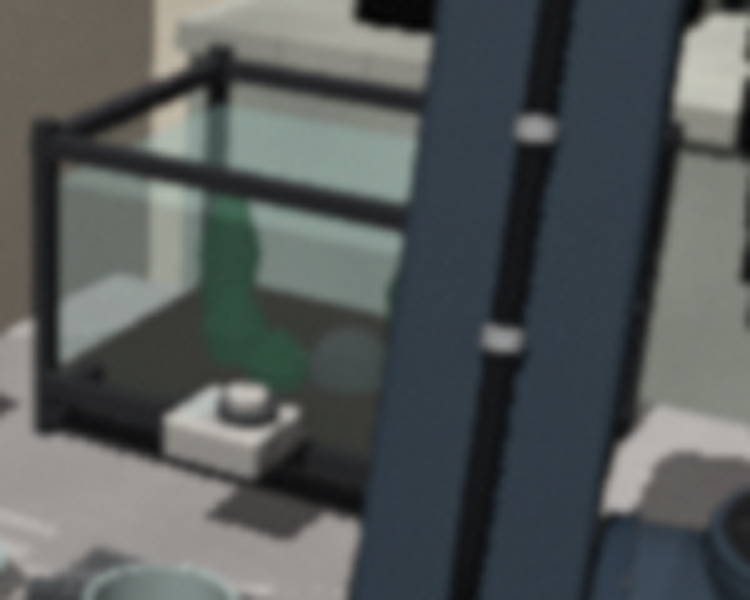

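```bash
python3 st.py 0.56 -0.29 0.33|tail -1; python3 st.py 0.543 -0.368 0.22|tail -1
```

```text
tool shift to goal [-0.1054  0.4059  0.0109]
tool shift to goal [-0.0397  0.4836  0.1011]
```

```bash
python3 -m jog '[0.3,-0.005,0.02,0.0005,0, 0,-0.011,0.042,0.001,0, 0,-0.011,0.042,0.001,0, 0,-0.011,0.042,0.001,0, 0,-0.011,0.042,0.001,0, 0,-0.011,0.042,0.001,0, 0,-0.011,0.042,0.001,0, 0,-0.011,0.042,0.001,0, 0,-0.011,0.042,0.001,0, 0,-0.006,0.03,0.001,0, 0,-0.003,0.012,0,0]'|tail -4; python3 st.py 0.543 -0.368 0.2
python3 - <<'E'
from h import *
t=eyes.grab_frame("top");cv2.imwrite("pics/t14.png",t[:,:,::-1])
s=eyes.grab_frame("side");cv2.imwrite("pics/s14.png",s[:,:,::-1])
E
```

```text
eef_pos: [0.5579, -0.2931, 0.331]
ee_rot: [0.941, -0.079, -0.328, -0.018]
contact_force: [0.1, -0.1, -0.5]
width: -0.0
22.48 [-0.478  0.772  0.91  -0.241  2.087  1.208] [ 0.5579 -0.2931  0.331 ] w -0.0
[[ 0.773 -0.16  -0.614]
 [-0.137 -0.987  0.085]
 [-0.62   0.019 -0.785]] lean deg 38.32 F [ 0.1 -0.1 -0.5]
tool shift to goal [0.0799 0.0739 0.1056]
```

View pics/t14.png

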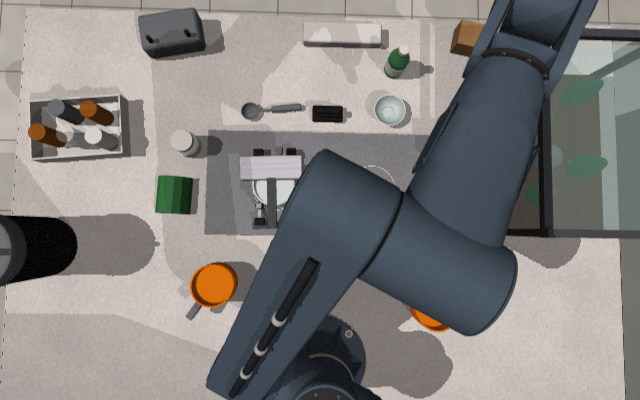

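View pics/s14.png

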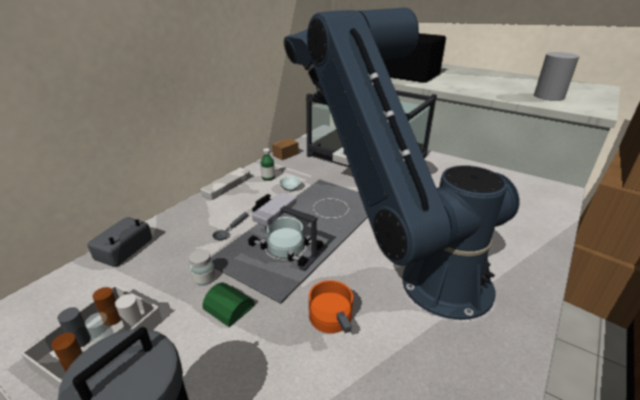

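The lean would bring the wrist close to the tank's top rail (about z 0.29, y -0.455). I'll reduce it first by pushing out against the reach limit, high up, and check that in the model.

```bash
cat > plan2.py <<'E'
from k import *
W=.57
q0=np.array([-.478,.772,.91,-.241,2.087,1.208]);print(fk(q0,p)[0].round(4))
for g in ([.6,-.1,.6],[.65,-.1,.5],[.5,-.1,.7]):
  q=q0
  for i in range(12):
    P,R=fk(q,p);d=R.T@(np.array(g)-P);n=np.linalg.norm(d);q=row(q,*(d*min(1,.05/max(n,1e-9))),0,W)
  print(g,"at",fk(q,p)[0].round(3),q.round(2))
  for dw in ([.06,0,0],[.05,0,.03],[.04,0,.045]):
    v=q
    for i in range(14):
      P,R=fk(v,p);v=row(v,*(R.T@dw),0,W)
      if i%3==1:
        P,R=fk(v,p);z=R[:,2];print("  ",dw,i+1,"lean",np.degrees(np.arccos(-z[2])).round(1),z.round(2),P.round(2),"wrist",(P-.24*z).round(2))
E
python3 plan2.py
```

```text
[ 0.5581 -0.2928  0.3307]
[0.6, -0.1, 0.6] at [ 0.6 -0.1  0.6] [-0.22  0.87  0.1  -0.17  2.84  1.37]
   [0.06, 0, 0] 2 lean 36.9 [-0.6   0.08 -0.8 ] [ 0.64 -0.09  0.55] wrist [ 0.78 -0.11  0.74]
   [0.06, 0, 0] 5 lean 34.1 [-0.55  0.08 -0.83] [ 0.69 -0.07  0.48] wrist [ 0.82 -0.09  0.68]
   [0.06, 0, 0] 8 lean 30.4 [-0.5   0.07 -0.86] [ 0.73 -0.06  0.41] wrist [ 0.85 -0.08  0.62]
   [0.06, 0, 0] 11 lean 26.1 [-0.43  0.07 -0.9 ] [ 0.76 -0.05  0.36] wrist [ 0.87 -0.07  0.58]
   [0.06, 0, 0] 14 lean 21.2 [-0.35  0.07 -0.93] [ 0.8  -0.04  0.31] wrist [ 0.88 -0.06  0.54]
   [0.05, 0, 0.03] 2 lean 36.9 [-0.59  0.08 -0.8 ] [ 0.61 -0.09  0.6 ] wrist [ 0.75 -0.11  0.79]
   [0.05, 0, 0.03] 5 lean 34.4 [-0.56  0.08 -0.82] [ 0.62 -0.07  0.59] wrist [ 0.76 -0.09  0.79]
   [0.05, 0, 0.03] 8 lean 31.7 [-0.52  0.08 -0.85] [ 0.63 -0.06  0.58] wrist [ 0.76 -0.07  0.79]
   [0.05, 0, 0.03] 11 lean 28.6 [-0.47  0.08 -0.88] [ 0.65 -0.04  0.58] wrist [ 0.76 -0.06  0.79]
   [0.05, 0, 0.03] 14 lean 25.2 [-0.42  0.08 -0.9 ] [ 0.66 -0.03  0.57] wrist [ 0.76 -0.05  0.79]
   [0.04, 0, 0.045] 2 lean 37.0 [-0.6   
[... 2807 characters left out ...]
-0.07  0.85]
   [0.05, 0, 0.03] 11 lean 32.1 [-0.53  0.08 -0.85] [ 0.59 -0.04  0.64] wrist [ 0.72 -0.06  0.84]
   [0.05, 0, 0.03] 14 lean 29.5 [-0.49  0.08 -0.87] [ 0.61 -0.03  0.62] wrist [ 0.73 -0.05  0.83]
   [0.04, 0, 0.045] 2 lean 37.7 [-0.61  0.08 -0.79] [ 0.51 -0.09  0.72] wrist [ 0.65 -0.11  0.91]
   [0.04, 0, 0.045] 5 lean 36.7 [-0.59  0.08 -0.8 ] [ 0.5  -0.07  0.73] wrist [ 0.64 -0.09  0.92]
   [0.04, 0, 0.045] 8 lean 35.6 [-0.58  0.08 -0.81] [ 0.5  -0.05  0.73] wrist [ 0.64 -0.07  0.93]
   [0.04, 0, 0.045] 11 lean 34.5 [-0.56  0.08 -0.82] [ 0.5  -0.04  0.74] wrist [ 0.63 -0.06  0.94]
   [0.04, 0, 0.045] 14 lean 33.3 [-0.54  0.08 -0.84] [ 0.49 -0.03  0.74] wrist [ 0.63 -0.05  0.94]
```

```bash
python3 st.py 0.65 -0.1 0.5|tail -1; python3 -m jog '[0,-0.01,-0.022,-0.02,0, 0,-0.019,-0.045,-0.043,0, 0,-0.012,-0.045,-0.043,0, 0,-0.012,-0.045,-0.043,0, 0,-0.008,-0.03,-0.025,0, 0,0.02,0,-0.05,0, 0,0.02,0,-0.05,0, 0,0.02,0,-0.05,0]'|tail -4; python3 st.py 0.7 -0.08 0.55
```

```text
tool shift to goal [-0.0602 -0.2015 -0.1727]
eef_pos: [0.6625, -0.1023, 0.5114]
ee_rot: [0.947, -0.072, -0.312, -0.015]
contact_force: [-0.2, 1.5, 0.7]
width: 0.004
23.57 [-0.205  1.018  0.013 -0.124  2.741  1.418] [ 0.6625 -0.1023  0.5114] w 0.004
[[ 0.795 -0.145 -0.589]
 [-0.126 -0.989  0.073]
 [-0.593  0.016 -0.805]] lean deg 36.39 F [-0.2  1.5  0.7]
tool shift to goal [ 0.0041 -0.0269 -0.0515]
```

```bash
python3 -m jog '[0,0.022,-0.002,-0.054,0, 0,0.022,-0.002,-0.054,0, 0,0.024,-0.002,-0.053,0, 0,0.024,-0.002,-0.053,0, 0,0.026,-0.002,-0.052,0, 0,0.026,-0.002,-0.052,0, 0,0.028,-0.002,-0.051,0, 0,0.028,-0.002,-0.051,0, 0,0.03,-0.002,-0.05,0, 0,0.03,-0.002,-0.05,0]'|tail -4; python3 st.py 0.7 -0.08 0.55
```

```text
eef_pos: [0.6762, -0.0844, 0.5389]
ee_rot: [0.974, -0.074, -0.214, -0.008]
contact_force: [1.5, 0.2, 0.1]
width: 0.004
24.82 [-0.182  0.952  0.013 -0.056  2.605  1.497] [ 0.6762 -0.0844  0.5389] w 0.004
[[ 0.898 -0.147 -0.415]
 [-0.14  -0.989  0.048]
 [-0.417  0.015 -0.909]] lean deg 24.68 F [1.5 0.2 0.1]
tool shift to goal [ 0.0162 -0.0077 -0.0198]
```

```bash
python3 -m jog '[0,0.034,-0.002,-0.047,0, 0,0.036,-0.002,-0.046,0, 0,0.038,-0.002,-0.044,0, 0,0.04,-0.002,-0.042,0, 0,0.043,-0.002,-0.04,0, 0,0.045,-0.002,-0.038,0]'|tail -4; python3 st.py 0.54 -0.29 0.33
```

```text
eef_pos: [0.7157, -0.0839, 0.5166]
ee_rot: [0.987, -0.074, -0.142, -0.005]
contact_force: [-0.8, 0.8, -0.4]
width: 0.005
25.57 [-0.175  0.965  0.013 -0.028  2.447  1.527] [ 0.7157 -0.0839  0.5166] w 0.005
[[ 0.949 -0.148 -0.279]
 [-0.146 -0.989  0.031]
 [-0.28   0.011 -0.96 ]] lean deg 16.28 F [-0.8  0.8 -0.4]
tool shift to goal [-0.0844  0.2278  0.2217]
```

```bash
python3 -m jog '[0,-0.006,0.016,0.016,0, 0,-0.011,0.03,0.03,0, 0,-0.011,0.03,0.03,0, 0,-0.011,0.03,0.03,0, 0,-0.011,0.03,0.03,0, 0,-0.011,0.03,0.03,0, 0,-0.011,0.03,0.03,0, 0,-0.007,0.019,0.018,0, 0,-0.002,0.005,0.005,0]'|tail -4; python3 st.py 0.5335 -0.372 0.2
```

```text
eef_pos: [0.5477, -0.2846, 0.324]
ee_rot: [0.988, -0.074, -0.138, -0.005]
contact_force: [0.4, 0.4, -0.6]
width: -0.004
26.7 [-0.513  0.549  1.205 -0.108  1.644  1.213] [ 0.5477 -0.2846  0.324 ] w -0.004
[[ 0.951 -0.147 -0.272]
 [-0.144 -0.989  0.03 ]
 [-0.274  0.011 -0.962]] lean deg 15.91 F [ 0.4  0.4 -0.6]
tool shift to goal [0.0331 0.0872 0.1205]
```

```bash
python3 -m jog '[0,0.004,0.012,0.014,0, 0,0.007,0.02,0.027,0, 0,0.008,0.02,0.028,0, 0,0.008,0.02,0.028,0, 0,0.005,0.013,0.018,0, 0,0.001,0.003,0.004,0]'|tail -4; python3 st.py 0.5335 -0.372 0.165
python3 - <<'E'
from h import *
t=eyes.grab_frame("top");cv2.imwrite("pics/t15.png",t[:,:,::-1])
s=eyes.grab_frame("side");crop("s",s,(260,60,440,200),4.4,"pics/s15.png")
E
```

```text
eef_pos: [0.5375, -0.3753, 0.1967]
ee_rot: [0.988, -0.072, -0.136, -0.004]
contact_force: [0.6, 0.0, 0.5]
width: -0.006
27.45 [-0.631  0.714  1.234 -0.138  1.431  1.121] [ 0.5375 -0.3753  0.1967] w -0.006
[[ 0.953 -0.144 -0.268]
 [-0.141 -0.99   0.027]
 [-0.269  0.012 -0.963]] lean deg 15.62 F [0.6 0.  0.5]
tool shift to goal [ 0.0043 -0.0031  0.0317]
```

View pics/t15.png

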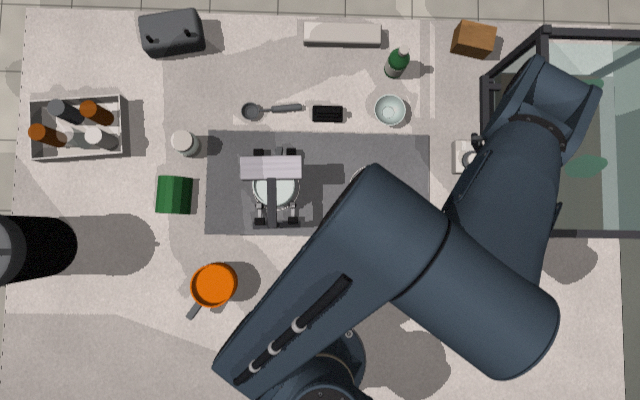

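View pics/s15.png

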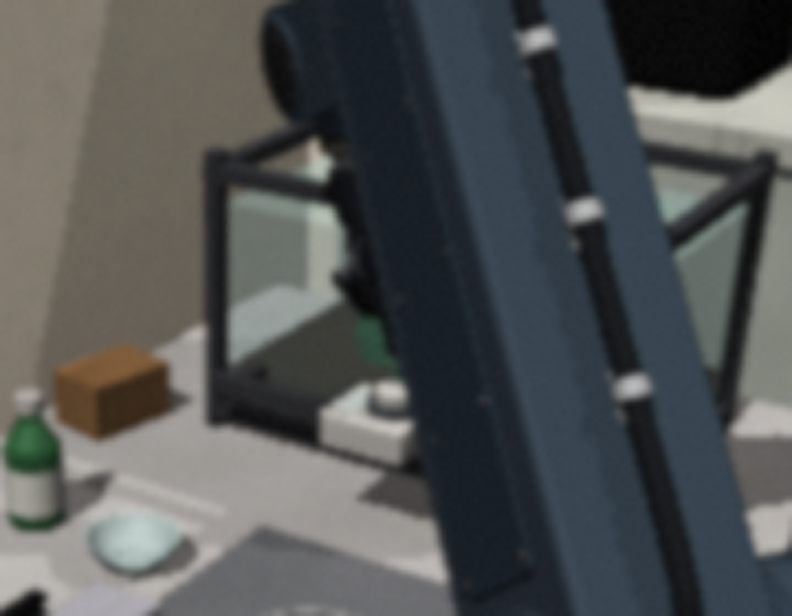

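```bash
python3 -m jog '[0,0.001,-0.001,0.01,0, 0,0.002,-0.001,0.011,0, 0,0.001,0,0.004,0]'|tail -4; python3 st.py 0.5335 -0.372 0.155; python3 -m jog '[0,0.001,0,0.004,0, 0,0.001,0,0.004,0]'|tail -4; python3 st.py 0.5335 -0.372 0.155
```

```text
eef_pos: [0.5363, -0.3719, 0.1735]
ee_rot: [0.988, -0.071, -0.134, -0.003]
contact_force: [0.1, 0.1, 0.3]
width: -0.001
27.93 [-0.628  0.729  1.265 -0.138  1.381  1.129] [ 0.5363 -0.3719  0.1735] w -0.001
[[ 0.954 -0.142 -0.264]
 [-0.14  -0.99   0.024]
 [-0.265  0.014 -0.964]] lean deg 15.37 F [0.1 0.1 0.3]
tool shift to goal [0.0023 0.0003 0.0186]
eef_pos: [0.5363, -0.3719, 0.1654]
ee_rot: [0.988, -0.071, -0.133, -0.002]
contact_force: [-0.5, 0.4, 3.4]
width: 0.002
28.18 [-0.628  0.738  1.271 -0.139  1.366  1.131] [ 0.5363 -0.3719  0.1654] w 0.002
[[ 0.954 -0.141 -0.263]
 [-0.14  -0.99   0.024]
 [-0.264  0.014 -0.964]] lean deg 15.33 F [-0.5  0.4  3.4]
tool shift to goal [0.     0.0004 0.0108]
```

```bash
python3 -m jog '[0,0.001,0,0.003,0]'|grep -E "pos|force"; python3 -m jog '[0,0.0005,0,0.002,0]'|grep -E "pos|force"
```

```text
eef_pos: [0.5365, -0.372, 0.1634]
contact_force: [-5.6, 5.5, 24.2]
eef_pos: [0.5365, -0.3721, 0.1635]
contact_force: [-5.9, 5.9, 21.2]
```

```bash
python3 -m jog '[0,0.0005,0,0.002,0, 0,0,0,0,0]'|grep -E "pos|force"
```

```text
eef_pos: [0.5364, -0.3719, 0.1646]
contact_force: [-1.8, 2.1, 4.7]
```

```bash
python3 -m jog '[0,0.0008,0,0.003,0, 0,0,0,0,0, 0,-0.005,0,-0.02,0, 0,-0.01,0,-0.04,0, 0,-0.01,0,-0.045,0, 0,-0.03,-0.04,-0.04,0, 0,-0.03,-0.04,-0.02,0, 0,-0.045,-0.03,-0.01,0, 0,-0.045,-0.02,0,0, 0,-0.03,-0.01,0,0, 0,-0.01,0,0,0]'|grep -E "time|pos|force"
python3 - <<'E'
from h import *
t=eyes.grab_frame("top");cv2.imwrite("pics/t16.png",t[:,:,::-1]);crop("t",t,(200,80,500,250),2.6,"pics/t16c.png")
s=eyes.grab_frame("side");cv2.imwrite("pics/s16.png",s[:,:,::-1]);crop("s",s,(225,165,335,265),7,"pics/s16c.png")
E
```

```text
time_s: 30.05
eef_pos: [0.394, -0.2036, 0.3915]
contact_force: [0.8, -0.2, -0.7]
```

View pics/t16c.png

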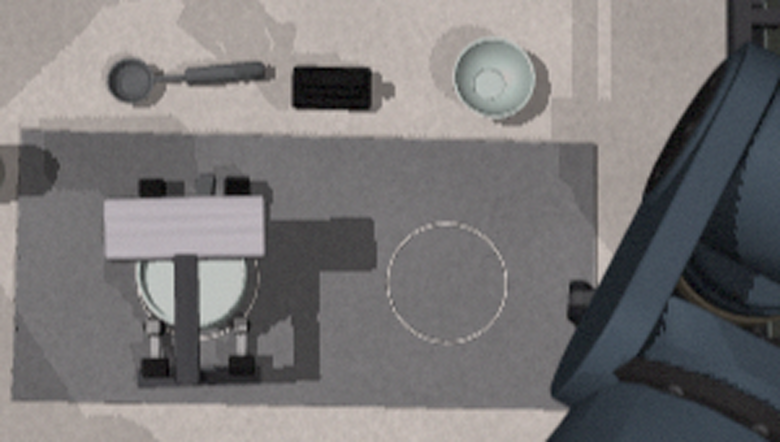

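View pics/s16.png

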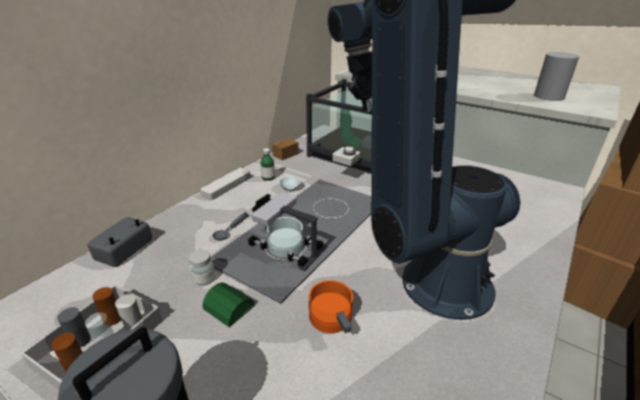

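Run:
```python
from h import *
t=cv2.imread("pics/t16.png")[:,:,::-1];crop("t",t,(240,135,320,235),6,"pics/t16d.png")
s=cv2.imread("pics/s16.png")[:,:,::-1];crop("s",s,(330,135,380,170),10,"pics/s16b.png")
s=cv2.imread("pics/side0.png")[:,:,::-1];crop("s",s,(330,135,380,170),10,"pics/s0b.png")
```

```text
(no output)
```

View pics/t16d.png

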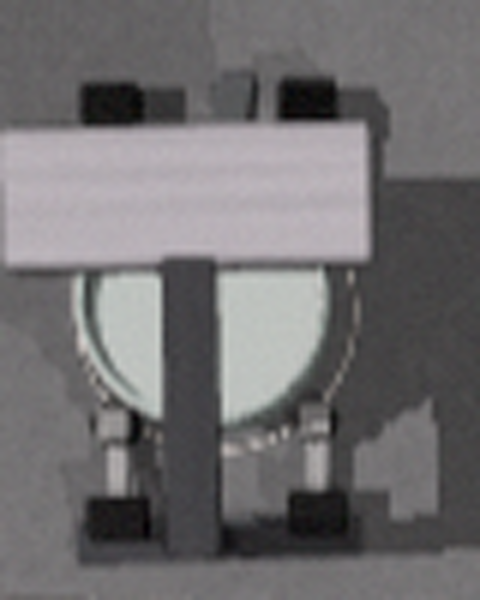

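View pics/s16b.png

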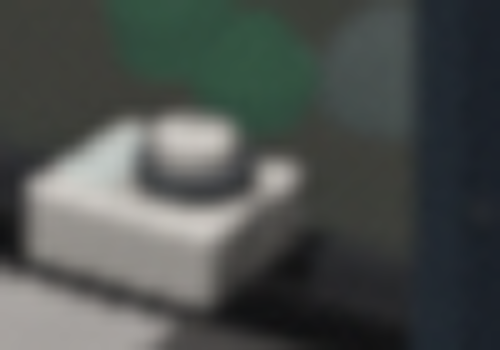

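View pics/s0b.png

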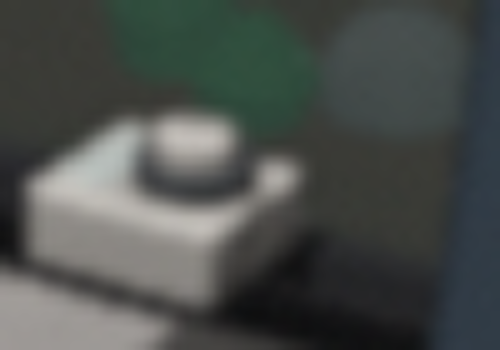

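```bash
python3 - <<'E'
from h import *
P=lambda u,v,z:onz("top",240+u/6-.4,135+v/6-.4,z)
l,rr,b=P(72,300,.085),P(331,300,.085),P(200,431,.085)
c=np.array([b[0]+.055,(l[1]+rr[1])/2]);h=P(234,74,.083)
print(l,rr,b,"c",c,"h",h,"dist",np.linalg.norm(h[:2]-c),"yaw",np.degrees(np.arctan2(h[1]-c[1],h[0]-c[0])))
print("station yaw ~2.5; c-S mm",(c-[.4727,.1277])*1e3)
E
python3 - <<'E'
import numpy as np,cv2
s=cv2.imread("pics/s16.png")[:,:,::-1]
from h import crop
crop("s",s,(255,195,335,265),9,"pics/s16c.png")
E
```

```text
[0.4694193  0.18366582 0.085     ] [0.4715491  0.07269992 0.085     ] [0.41413248 0.12754895 0.085     ] c [0.46913248 0.12818287] h [0.56941542 0.11676069 0.083     ] dist 0.10093133609963664 yaw -6.497957252760049
station yaw ~2.5; c-S mm [-3.56752402  0.48286906]
```

View pics/s16c.png

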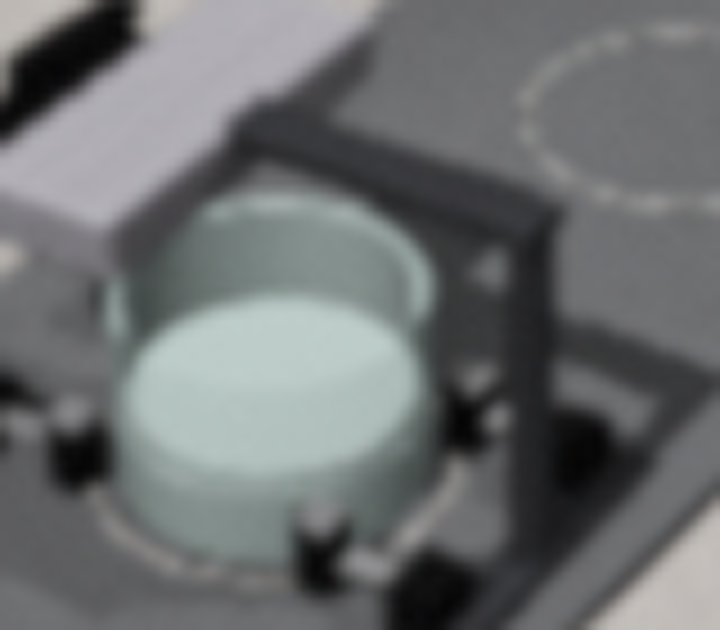

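```bash
python3 -c "
from plant import r
s=r.read_state();print(s['time_s'],abs(s['qvel']).max(),s['contact_force']);print(r.sign_off())"
```

```text
30.15 0.04252252805232791 [ 0.11186782 -1.00495274  0.70488357]
the job is handed in; nothing more can be done
None
```

The job is handed in, at 30.2 s of the 54 s allowed. I gripped the dish by its handle with the hand leaning about 38° away from the robot and slid it into the station ring. I let go once the rollers had closed, backed off, reduced the lean to about 15° and pressed the timer button.

My last checks:
- **Position:** the dish axis is about 1.5 mm from the ring centre by the side view and 3.6 mm by the top view. The two views disagree by about 2 mm, but both are within the 10 mm allowed.
- **Handle:** it points about 9° off the station's +x axis (17° allowed).
- **Rollers:** the three visible ones look the same as in the empty scene, so closed. I could not see the far right one, under the lamp.
- **Button:** the arm hid it during the press, so that rests on force. The force rose about as the spring should, then to 24 N at the end stop, well above the 5 N spring. Afterwards the button looks the same as at the start, so it is out again.
- **Other things:** the spoon, scraper and bowl are at the same pixels as at the start. I saw no change in the cave or jar. The last force reading showed no contact.

- **Getting the lean:** the moves cannot tilt the hand directly, so I got the lean by pushing against joint limits in free space. An early quick stop there gave a 74 N force reading that was gone one row later, so I took it as inertia. It is below the 120 N limit.
- **Closing on the handle:** this turned the dish by about 20° and drew it roughly 10 mm along the bar, leaving the grip about 94 mm from the dish's axis instead of 84 mm. I allowed for that when sliding.

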